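# Set up the compact food processor

## Robot

A 7-joint arm with a two-finger parallel gripper is mounted at the origin on the work surface. World frame = base frame: x ahead of the robot, y to its left, z up, the work surface at z = 0. Lengths are in m, angles in degrees, forces in N, time in s.
With the tool pointing down it reaches from about 0.425 to 0.975 m from the base axis. Payload 16.7 kg.
Tool frame: the origin (TCP) lies at the very end of the fingers, on their centre line; the grasp point (between the pads) lies 19 mm behind it; z points along the fingers, y is the direction in which the jaws open and shut (so a half turn about z gives the same grasp; the last joint's range is limited). The gripper opens to 85 mm and grips with 20 to 120 N. Pads are 22 mm wide; open, the fingers measure 114 mm over their backs; the gripper's body (76 mm by 85 mm) begins 54 mm behind the grasp point. The pads swing forward as they close: fully open they stand 13 mm farther back than shut.
Start: joints at [-73.367, 24.414, 4.234, 92.017, -1.954, 63.644, -3.845], TCP at [0.287, 0.611, 0.209] pointing down, gripper open.
Joint ranges: [-163.25, 163.25], [-28.42, 122.38], [-70.27, 78.77], [12.13, 141.07], [-58.53, 238.53], [9.26, 117.41], [-156.51, 156.51]. Speed limits (degrees/s): [108.29, 108.29, 136.94, 136.94, 172.46, 172.46, 172.46].

## Interface

Orientations are given as a 3x3 rotation matrix whose columns are the frame's x, y, z axes.
In Python, from workcell import robot gives the robot as it stands. The module is installed in compiled form; this text tells all that it offers.
- The arm moves only by the tool send_rows, never from a script. Its argument "rows" is a list of rows, each an object with "jaw": the opening, from 0 (shut) to 1 (fully open); "linear": the shift along the tool's x, y, z in cm, a list of three; "yaw": the turn about the tool's z in degrees. In form: [{"jaw": jaw, "linear": [x, y, z], "yaw": yaw}, ...]. A call has 1 to 8 rows; each row is the pose to reach, as a shift and turn from the pose measured when the call began, along the tool's axes at that moment; what a row does not reach only later rows make up. A row lasts 1/8 s, in which the tool goes at most 62.5 mm and 10.7 degrees, less where a joint would pass 70% of its speed; a pose out of reach is approached as far as the arm can. A call with a gripper value outside its range is refused whole. The fingers move at their own pace and stop on an object; "squeeze" is the grip in N (left out, the last holds). Time passes only in rows, so rows that repeat a pose let the fingers close. It gives the time, the measured TCP pose, the force and the opening at its end, in the units of the state.
- robot.state(): the state, without advancing time (a new reading comes with each control period).
- robot.read_camera(name): name is "scene" or "side" or "wrist"; returns (picture, depth): 400x640x3 uint8, red, green, blue; 400x640 float32, m along the optical axis (not along the pixel's ray), 0 where there is no reading.
- robot.camera_info(name): a dict with "fx", "fy", "cx", "cy" (pixels), "R" (3x3) and "t" (3): a world point X has camera coordinates R X + t. Camera axes: x right, y down, z forward; pixel columns grow to the right and rows downward; lengths in m; the calibration is good to about 2 mm. A picture is of the moment at which its call begins: read the wrist's pose just before it. camera_info takes no time and is no camera call; for the wrist camera it gives the pose at the moment of the call.
- robot.job_done(): hands the job in, once; it reports no verdict.
Trained networks look in the newest picture that a camera, given by its name, has taken for a name from the list of things; names that differ only in an ending like _2 or _b are one class to them, and where a whole thing is asked for, a point or a joint stands for the part that bears it (a point fixed in the world has none). Each returns a list of dicts, best first, with "score" (0 to 1); they miss things now and then, are a little off and sometimes report something else, mostly with a low value. They report only what shows in the picture. A call takes as long as a camera call. They do not tell look-alikes from the thing itself.
- robot.look_for(label, camera): "rect" ([left, top, right, bottom] in pixels, round what is visible of it).
The state is a dict: "clock": time; "joint_pos": joint angles; "dq": joint speeds; "joint_torque": joint torques, N m; "tool_pos": TCP position; "orientation": TCP orientation; "ft_force": force on the tool from outside, world axes, zero at the start; "torque": the same for the moment, N m; "grip_width": finger opening in m.
Only numpy, scipy, OpenCV 4.12 (cv2) and the standard library are available. Lean on these libraries where they do the work, as an engineer would, in place of code of your own. Each camera call takes 0.05 s, during which the arm holds its last target.

## Task

Get the food processor ready to run: turn the lid anticlockwise to unlock it and lay it flat, right way up, on the drying mat; fit the blade unit on the spindle in the bowl, pressing lightly and turning it until it drops fully home, and put every carrot on the board into the bowl after it; last, set the lid back on flat and turn it clockwise until it clicks locked. Do not force the blade down, and leave the mug, the jar and the tumbler where they stand.

Things in the scene. Friction and masses are not known exactly. Their poses are not given: they have to be found in the camera images.
- processor: a cream compact food processor, fixed: motor base 200 x 190 x 92 mm with a dial in front (-x), on it a clear round bowl, locked on. Origin at the centre of its underside, z the common axis of spindle, bowl and lid. Bowl: inner radius 74 mm, outer 81, inner floor at z = 100 mm, rim at z = 212 mm; a handle stands out 131 mm on the -y side, 13 mm or more below the rim.
- spindle_tip (a point): top of the steel spindle on the bowl's axis, 167 mm above the processor's underside; axes as the processor's. Round, 18 mm thick, it ends in an upright cross of two fins, 18 mm wide, 6 mm thick, 18 mm high, that drives the blade unit. The cross has stopped at any angle (not reported; this point does not turn with it); the spindle is stiff and yields only to about 0.08 N m.
- bowl_rim (a point): centre of the bowl's mouth, at rim height; axes as the processor's. Outside the rim two bayonet hooks, on the +x and -x side, 85 to 100 mm from the axis, reach 11 mm above it: each a roof with a 7 mm gap under it, from an end stop (12 degrees clockwise of the x axis from above) to 36 degrees anticlockwise of it.
- catch_ball (a point): a sprung steel ball, 18 mm, in the wall of the +x hook, which snaps in behind a tab of the lid with a click as the lid reaches its locked position; the lid needs about 0.3 N m to pass it.
- blade: the blade unit, 100 g, upright on the grey drying mat (6 mm thick): a hollow hub 32 mm thick with a foot of radius 26 mm and two curved steel blades reaching 62 mm out in its lowest 25 mm. Origin at the centre of the foot, z up. Out of line with the spindle's cross it stops with its origin 121 mm above the processor's origin; in line it drops 17 mm and is home at 104 mm.
- blade_grip (a point): middle of the finger grip on top of the blade unit, 82 mm above its foot: a flat rib 36 mm long (x), 16 mm thick (y), 28 mm high. The bore is open below, 21 mm wide, and holds 46 to 58 mm above the foot a collar with a cross keyway 9.5 mm wide for the spindle's fins (in line with the blade's x and y, alike at every quarter turn, about 10 degrees of play either way).
- lid: the light grey round lid, 160 g, at the start locked on the bowl. Origin at the centre of its underside. A plug of radius 73 mm (69 at its foot), 8 mm deep, goes into the bowl; the disc above (radius 81 mm, z = 8 to 13 mm) rests on the rim, its origin then at z = 204 mm of the processor. Two tabs on the disc's +x and -x side, 30 mm wide, reach out to 93 mm. Alike after a half turn.
- lid_grip (a point): middle of the lid's grip bar, 27 mm above its origin: 90 mm long (x), 16 mm thick (y), 28 mm high. Locked, the lid's x lies along the processor's x, either way round (0 to 1.5 degrees past, tabs at the end stops). Turned anticlockwise (from above) past the ball, to 55 to 150 degrees from there, its tabs are clear of the hooks' roofs: there it lifts off and is set back on, then turned clockwise.
- mat: the grey ribbed drying mat, fixed, 340 mm (x) x 210 mm (y), 6 mm thick, on one side of the processor; origin at the centre of its underside. The blade unit stands on its -x half; the +x half is free for the lid.
- carrot1: a peeled, trimmed carrot, faceted so it hardly rolls, 84 mm long, 28 mm thick at the crown, 23 mm near the tip, 45 g, lying on the wooden chopping board (15 mm thick, 300 x 230 mm). Origin at mid-length on its underside, 13 mm under its middle axis; x runs along it from crown to tip. Absent (None) in some starts.
- carrot2: a peeled, trimmed carrot, faceted so it hardly rolls, 84 mm long, 28 mm thick at the crown, 23 mm near the tip, 45 g, lying on the wooden chopping board (15 mm thick, 300 x 230 mm). Origin at mid-length on its underside, 13 mm under its middle axis; x runs along it from crown to tip. Absent (None) in some starts.
- carrot3: a peeled, trimmed carrot, faceted so it hardly rolls, 84 mm long, 28 mm thick at the crown, 23 mm near the tip, 45 g, lying on the wooden chopping board (15 mm thick, 300 x 230 mm). Origin at mid-length on its underside, 13 mm under its middle axis; x runs along it from crown to tip. Absent (None) in some starts.
- carrot4: a peeled, trimmed carrot, faceted so it hardly rolls, 84 mm long, 28 mm thick at the crown, 23 mm near the tip, 45 g, lying on the wooden chopping board (15 mm thick, 300 x 230 mm). Origin at mid-length on its underside, 13 mm under its middle axis; x runs along it from crown to tip. Absent (None) in some starts.
- carrot5: a peeled, trimmed carrot, faceted so it hardly rolls, 84 mm long, 28 mm thick at the crown, 23 mm near the tip, 45 g, lying on the wooden chopping board (15 mm thick, 300 x 230 mm). Origin at mid-length on its underside, 13 mm under its middle axis; x runs along it from crown to tip. Absent (None) in some starts.
- mug: a white mug, 80 mm wide, 92 mm high, beyond the processor; origin at the centre of its foot. To be left alone.
- jar: a closed glass jar, 76 mm wide, 110 mm high, beyond the processor; origin at the centre of its foot. To be left alone.
- tumbler: a steel tumbler, 68 mm wide, 100 mm high, beyond the processor; origin at the centre of its foot. To be left alone.
There are look-alikes about, which are no part of the job. Leave any purple look-alike of the carrot4 alone. What is shaped like the carrot3 but white is not meant.

How it is judged (in metres and radians):
On the way, in this order (a step that is already met when the one before it is completed fails the run):
1. the lid is off and lies flat, right way up, on the drying mat (z of lid in the frame of mat between 0.002 and 0.012 m and angle between lid's own z axis and vertical below 0.08 rad and x of lid in the frame of mat between -0.16 and 0.16 m and y of lid in the frame of mat between -0.1 and 0.1 m), for 0.2 s.
2. the blade unit is fully home on the spindle (z of blade in the frame of processor between 0.099 and 0.109 m and horizontal distance between blade and processor below 0.007 m and angle between blade's own z axis and vertical below 0.1 rad), for 0.2 s.
3. every carrot is in the bowl (horizontal distance between each of carrot1, carrot2, carrot3, carrot4, carrot5 and processor below 0.074 m and z of carrot1 in the frame of processor between 0.095 and 0.205 m and z of carrot2 in the frame of processor between 0.095 and 0.205 m and z of carrot3 in the frame of processor between 0.095 and 0.205 m and z of carrot4 in the frame of processor between 0.095 and 0.205 m and z of carrot5 in the frame of processor between 0.095 and 0.205 m), for 0.2 s.
4. the lid is on flat and turned until locked (z of lid in the frame of processor between 0.2 and 0.208 m and horizontal distance between lid and processor below 0.007 m and angle between lid's own z axis and vertical below 0.06 rad and angle between the x axis of lid and the x axis of processor, either way round below 0.07 rad), for 0.2 s.
At the end, for the whole second after the job is handed in: Blade unit home on the spindle (foot within 5 mm of its seat, 7 mm of the axis, upright), every carrot inside the bowl below the rim, lid flat on the rim (within 4 mm), centred within 7 mm and turned to its locked position (within 4 degrees); all released and at rest (all of step 2 and all of step 3 and all of step 4 and linear speed of lid below 0.02 m/s); the robot touches nothing.
It fails at once if the blade unit is forced: it presses on the processor with more than 45 N (contact force between blade and processor above 45 N).
It fails at once if the mug, the jar or the tumbler is moved by more than 30 mm (distance of any of mug, jar, tumbler from where it was at the start of the episode above 0.03 m).
Of carrot1, carrot2, carrot3, carrot4, carrot5 only 3 to 5 are there at a start; the rules pass over those that are not, and their reading is None.
At some moment in a run one of lid, carrot1, carrot2, carrot3, carrot4, carrot5 may be knocked a few centimetres aside while the robot is not near it.
It also fails if it takes over 210 s, if anything falls off the work surface, if the arm or the gripper's body presses on something with over 40 N, if the wrist force passes 120 N, or if a joint passes its speed limit or range.

## Working session

There is one attempt and no reset: what is moved stays moved. The work goes in short steps, Python scripts to look and compute and a tool call to move; the robot and the scene stay as the last step left them, time stands still between calls to the robot, and variables do not carry over. Pictures are saved under pics/ and viewed, and the job is handed in when it is done.

Besides the shell and the picture viewer there is one more tool, called after ">>>" in YAML: its name, and indented under it one key for each argument. send_rows: Moves the arm, as the interface text tells. Its arguments: {"type":"object","properties":{"rows":{"type":"array","items":{"type":"object","properties":{"jaw":{"type":"number"},"linear":{"type":"array","items":{"type":"number"}},"yaw":{"type":"number"}}}},"squeeze":{"type":"number"}},"required":["rows"]}

```bash
mkdir -p pics; ls; cat > h.py <<'E'
import numpy as np, cv2
from workcell import robot
def snap(cam,name):
    p,d=robot.read_camera(cam); cv2.imwrite(f'pics/{name}.png',p[:,:,::-1]); np.savez(f'{name}.npz',p=p,d=d,**{k:np.array(v) for k,v in robot.camera_info(cam).items()})
    return p,d
def cloud(name):
    z=np.load(f'{name}.npz'); d=z['d']; v,u=np.mgrid[0:400,0:640]
    c=np.stack([(u-z['cx'])/z['fx']*d,(v-z['cy'])/z['fy']*d,d],-1)
    w=(c-z['t'])@z['R']; w[d==0]=np.nan
    return z['p'],w
def st():
    s=robot.state(); print({k:np.round(np.array(s[k]),4).tolist() for k in s}); return s
E
python3 - <<'E'
from h import *
st()
for c in ['scene','side','wrist']:
    p,d=snap(c,c+'0'); i=robot.camera_info(c); print(c,i['fx'],np.round(-np.array(i['R']).T@i['t'],3),np.round(i['R'],2).tolist())
E
```

```text
pics
{'clock': 0.0, 'joint_pos': [-73.3658, 24.4511, 4.2321, 92.0515, -1.9549, 63.6443, -3.8426], 'dq': [0.0779, 0.0471, -0.0331, -0.0859, 0.0171, -0.0632, -0.1431], 'joint_torque': [0.0027, -94.9845, 3.763, -46.3512, 0.0195, 0.0103, 0.0], 'tool_pos': [0.2872, 0.6104, 0.2084], 'orientation': [[-0.9048, 0.4258, -0.0005], [0.4258, 0.9048, -0.0012], [-0.0001, -0.0013, -1.0]], 'ft_force': [-0.6177, 0.0362, 0.5419], 'torque': [-0.0341, 0.053, 0.0089], 'grip_width': 0.0856}
scene 362.7337946315984 [1.197 0.35  0.917] [[-0.41, 0.91, -0.01], [0.69, 0.3, -0.65], [-0.59, -0.27, -0.76]]
side 387.1459726889681 [ 0.283 -0.973  0.854] [[0.96, -0.28, 0.0], [-0.15, -0.53, -0.83], [0.23, 0.8, -0.55]]
wrist 299.77054760941047 [0.213 0.646 0.373] [[0.43, 0.91, -0.0], [0.86, -0.4, 0.32], [0.29, -0.14, -0.95]]
```

View pics/scene0.png

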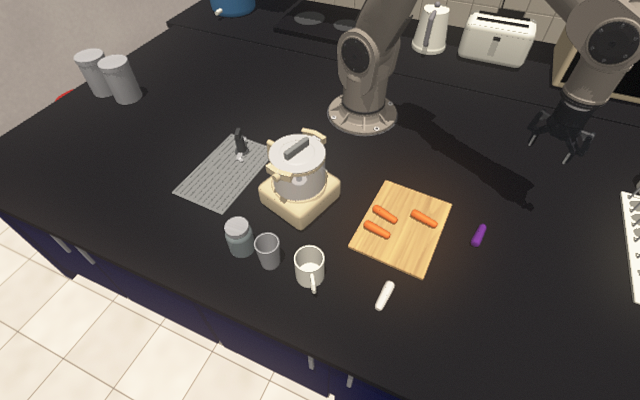

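View pics/side0.png

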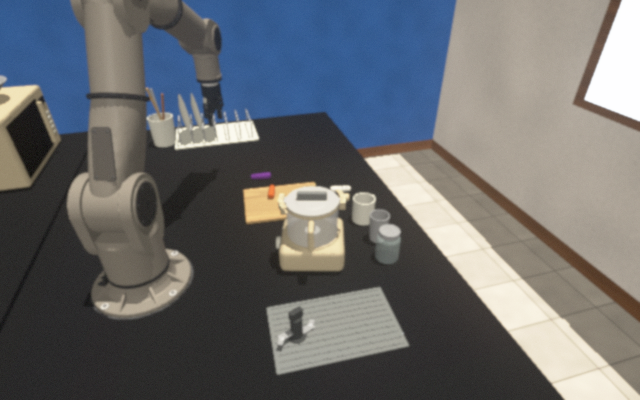

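View pics/wrist0.png

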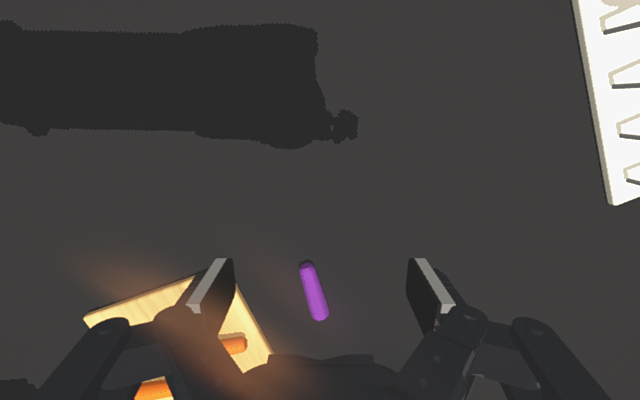

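The scene view shows three orange carrots on the board at (385,214), (377,230) and (424,218). Two look-alikes are off the board: a purple one at (479,235) and a white one at (385,295). The lid's grip bar is at (297,149), the blade unit at (240,147) on the mat, and the jar, tumbler and mug at (239,237), (268,251) and (310,266).

```bash
cat >> h.py <<'E'
def px(p,w,u,v): return np.round(w[v,u],3)
def carrots(name,zmin=0.005,zmax=0.3):
    p,w=cloud(name); hsv=cv2.cvtColor(p,cv2.COLOR_RGB2HSV)
    m=(hsv[...,0]>4)&(hsv[...,0]<16)&(hsv[...,1]>170)&(hsv[...,2]>90)
    n,l,s,c=cv2.connectedComponentsWithStats(m.astype(np.uint8))
    out=[]
    for i in range(1,n):
        if s[i,4]<40: continue
        q=w[l==i]; q=q[np.isfinite(q[:,0])]
        if len(q)<30: continue
        top=np.percentile(q[:,2],90)
        cc,(W,H),a=cv2.minAreaRect((q[:,:2]*1000).astype(np.float32))
        e,v=np.linalg.eigh(np.cov(q[:,:2].T)); ax=v[:,1]
        print(name,'px',np.round(c[i]),'n',s[i,4],'rect c',np.round(cc,0),'size',round(W),round(H),'axis deg',round(np.degrees(np.arctan2(ax[1],ax[0])),1),'z',np.round(np.percentile(q[:,2],[5,50,95]),3))
E
python3 - <<'E'
from h import *
carrots('scene0'); carrots('side0')
for l in ['lid','lid_grip','processor','blade','blade_grip','mat','carrot1','mug','jar','tumbler','catch_ball']:
    for c in ['scene','side']:
        print(l,c,[(round(r['score'],2),np.round(r['rect']).tolist()) for r in robot.look_for(l,c)][:5])
print(st()['clock'])
p,w=cloud('scene0'); 
for u,v in [(270,140),(240,135),(297,145),(225,185),(185,190),(230,205),(239,225),(310,250),(267,240)]: print(u,v,px(p,w,u,v))
cv2.imwrite('pics/crop0.png',cv2.resize(p[110:300,160:500,::-1],None,fx=2.3,fy=2.3,interpolation=cv2.INTER_CUBIC))
E
```

```text
scene0 px [384. 214.] n 186 rect c [486. 250.] size 82 42 axis deg 73.9 z [0.027 0.035 0.04 ]
scene0 px [423. 218.] n 189 rect c [461. 362.] size 81 36 axis deg 78.9 z [0.026 0.034 0.04 ]
scene0 px [376. 229.] n 185 rect c [557. 245.] size 80 39 axis deg 79.9 z [0.027 0.034 0.041]
side0 px [271. 191.] n 49 rect c [458. 355.] size 83 16 axis deg 76.1 z [0.03  0.036 0.041]
lid scene [(0.94, [268.0, 135.0, 324.0, 173.0])]
lid side [(0.69, [284.0, 188.0, 340.0, 218.0]), (0.34, [266.0, 288.0, 408.0, 375.0])]
lid_grip scene [(0.76, [268.0, 132.0, 326.0, 177.0])]
lid_grip side [(0.79, [282.0, 186.0, 339.0, 219.0])]
processor scene [(0.88, [258.0, 128.0, 340.0, 230.0])]
processor side [(0.7, [274.0, 187.0, 348.0, 273.0]), (0.36, [368.0, 208.0, 392.0, 242.0])]
blade scene [(0.67, [256.0, 130.0, 339.0, 230.0])]
blade side [(0.96, [279.0, 305.0, 316.0, 348.0])]
blade_grip scene [(0.62, [234.0, 128.0, 249.0, 160.0])]
blade_grip side [(0.78, [280.0, 308.0, 316.0, 344.0]), (0.65, [267.0, 289.0, 406.0, 376.0]), (0.27, [282.0, 187.0, 339.0, 219.0])]
mat scene [(0.6, [174.0, 136.0, 269.0, 216.0])]
ma
[... 867 characters left out ...]
24.4128, 4.236, 92.0174, -1.9534, 63.6434, -3.8434], 'dq': [-0.0302, -0.0583, -0.0209, -0.021, -0.0436, -0.0463, -0.0718], 'joint_torque': [-0.0021, -94.9478, 3.7568, -46.3901, 0.0192, 0.0024, -0.0], 'tool_pos': [0.2874, 0.6107, 0.2091], 'orientation': [[-0.9048, 0.4258, -0.0], [0.4258, 0.9048, -0.0], [0.0, -0.0, -1.0]], 'ft_force': [0.0519, 0.2946, -0.1787], 'torque': [-0.0315, 0.015, 0.0207], 'grip_width': 0.0855}
1.25
270 140 [ 0.491 -0.136  0.193]
240 135 [ 0.4   -0.323  0.08 ]
297 145 [ 0.529 -0.022  0.244]
225 185 [ 0.573 -0.289  0.005]
185 190 [ 0.646 -0.4    0.005]
230 205 [ 0.638 -0.227  0.   ]
239 225 [ 0.753 -0.098  0.108]
310 250 [0.727 0.105 0.072]
267 240 [ 0.745 -0.019  0.07 ]
```

View pics/crop0.png

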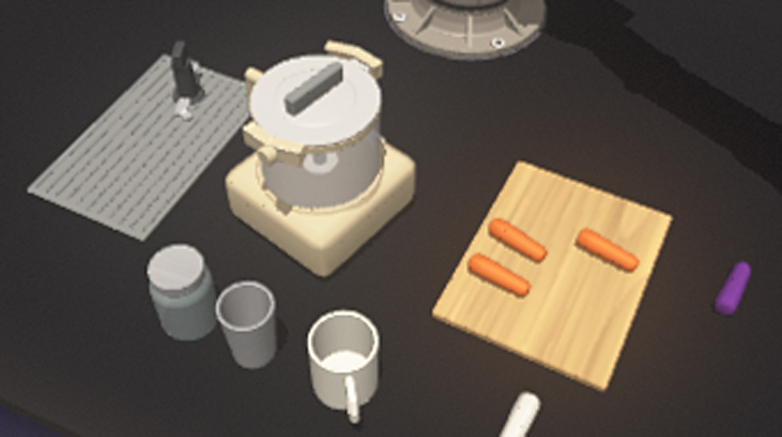

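```bash
cat >> h.py <<'E'
def fit(q,tag=''):
    cc,(W,H),a=cv2.minAreaRect((q[:,:2]*1000).astype(np.float32))
    e,v=np.linalg.eigh(np.cov(q[:,:2].T)); ax=v[:,1]
    print(tag,len(q),'c',np.round(cc,1),'mean',np.round(q[:,:2].mean(0)*1000,1),'size',round(W,1),round(H,1),'ang',round(a,1),'pca',round(np.degrees(np.arctan2(ax[1],ax[0])),1),'z',np.round(np.percentile(q[:,2],[5,50,95]),4))
def box(w,x0,x1,y0,y1,z0,z1):
    return (w[...,0]>x0)&(w[...,0]<x1)&(w[...,1]>y0)&(w[...,1]<y1)&(w[...,2]>z0)&(w[...,2]<z1)
def circ(q):
    A=np.c_[2*q[:,:2],np.ones(len(q))]; b=(q[:,:2]**2).sum(1)
    s=np.linalg.lstsq(A,b,rcond=None)[0]; return np.round(s[:2],4),round(float(np.sqrt(s[2]+s[0]**2+s[1]**2)),4)
E
python3 - <<'E'
from h import *
for n in ['scene0','side0']:
    p,w=cloud(n)
    m=box(w,0.4,0.65,-0.17,0.12,0.238,0.252); fit(w[m],n+' bar top')
    m=box(w,0.4,0.65,-0.17,0.12,0.211,0.235); fit(w[m],n+' disc+hooks')
    m=box(w,0.3,0.5,-0.42,-0.2,0.085,0.12); 
    if m.sum()>8: fit(w[m],n+' blade grip')
    m=box(w,0.3,0.5,-0.42,-0.2,0.012,0.035); fit(w[m],n+' blade low')
    m=box(w,0.35,0.75,-0.15,0.12,0.08,0.096); fit(w[m],n+' base top')
    m=box(w,0.2,0.8,-0.5,-0.1,0.003,0.009); fit(w[m],n+' mat')
    m=box(w,0.2,0.8,0.15,0.5,0.011,0.018); fit(w[m],n+' board')
E
```

```text
scene0 bar top 145 c [530.3 -23.9] mean [532.4 -24.6] size 18.0 88.5 ang 71.3 pca 162.1 z [0.2386 0.2431 0.2456]
scene0 disc+hooks 1956 c [530.4 -25.9] mean [541.4 -21.9] size 163.0 203.0 ang 54.8 pca 171.8 z [0.2136 0.217  0.2235]
scene0 blade grip 55 c [ 407.6 -327.2] mean [ 409.1 -325.6] size 38.6 16.8 ang 19.1 pca -160.5 z [0.088  0.0983 0.1021]
scene0 blade low 73 c [ 410.5 -324.6] mean [ 413.3 -320.5] size 117.6 30.1 ang 17.6 pca -161.2 z [0.0122 0.0225 0.0331]
scene0 base top 1105 c [609.5 -15.4] mean [595.4   0. ] size 302.8 235.3 ang 7.7 pca 145.9 z [0.0813 0.0886 0.0948]
scene0 mat 3246 c [ 503.1 -304.7] mean [ 534.9 -322.9] size 596.6 394.3 ang 1.2 pca 179.7 z [0.0033 0.0051 0.0078]
scene0 board 5071 c [568.5 296.9] mean [514.9 311.6] size 240.5 454.0 ang 83.5 pca 178.6 z [0.0116 0.0139 0.0166]
side0 bar top 134 c [524.4 -27.9] mean [525.3 -29.3] size 19.6 89.3 ang 73.6 pca 163.7 z [0.239  0.2435 0.2458]
side0 disc+hooks 1376 c [525.2 -28. ] mean [523.  -40.2] size 161.9 199.9 ang 53.4 pca 172.7 z [0.2143 0.2176 0.2275]
side0 blade grip 135 c [ 401.4 -329.9] mean [ 400.4 -332.5] size 37.4 17.9 ang 25.4 pca -161.1 z [0.0862 0.0998 0.1031]
side0 blade low 250 c [ 403.9 -333.5] mean [ 392.6 -336.2] size 125.1 36.7 ang 22.8 pca -158.6 z [0.0124 0.0287 0.033 ]
side0 base top 960 c [580.  -11.9] mean [549.3 -72.5] size 256.9 339.0 ang 89.9 pca -173.9 z [0.0813 0.0888 0.0949]
side0 mat 7552 c [ 500.  -301.5] mean [ 507.2 -336.5] size 600.7 394.3 ang 0.5 pca -178.8 z [0.0034 0.0059 0.0083]
side0 board 1226 c [556.  299.4] mean [436.2 312.7] size 235.7 429.9 ang 86.1 pca -146.9 z [0.0117 0.0142 0.017 ]
```

```bash
cat >> h.py <<'E'
def plan(x=None,y=None,z=None,yd=None):
    s=robot.state(); R=np.array(s['orientation']); t=np.array(s['tool_pos'])
    g=np.array([t[0] if x is None else x,t[1] if y is None else y,t[2] if z is None else z])
    l=R.T@(g-t)*100; cur=np.degrees(np.arctan2(R[1,1],R[0,1]))
    yaw=0 if yd is None else -((yd-cur+180)%360-180)
    print('t',round(s['clock'],2),'tcp',np.round(t,4),'ydir',round(cur,2),'tilt',np.round(np.degrees(np.arccos(-R[2,2])),2),'q7',round(s['joint_pos'][6],1),'w',round(s['grip_width'],4),'F',np.round(s['ft_force'],1),'M',np.round(s['torque'],2),'=> linear',np.round(l,2),'dist cm',round(np.linalg.norm(l),1),'yaw',round(yaw,1))
E
python3 -c "
from h import *
plan(0.5275,-0.026,0.38,-107)
p,w=cloud('side0')
m=box(w,0.2,0.8,-0.5,-0.1,0.003,0.0085)
n,l,s,c=cv2.connectedComponentsWithStats(m.astype(np.uint8)); i=1+s[1:,4].argmax(); fit(w[l==i],'mat'); cc=cv2.minAreaRect((w[l==i][:,:2]*1000).astype(np.float32)); print(cv2.boxPoints(cc))
for uv in [(267,304),(383,291),(405,346),(282,374)]: print(px(p,w,*uv))
"
```

```text
t 1.25 tcp [0.2874 0.6107 0.2091] ydir 64.8 tilt 0.0 q7 -3.8 w 0.0855 F [ 0.1  0.3 -0.2] M [-0.03  0.02  0.02] => linear [-48.84 -47.39 -17.09] dist cm 70.2 yaw 171.8
mat 6921 c [ 506.4 -324.3] mean [ 506.7 -337.9] size 219.0 343.0 ang 87.5 pca 179.9 z [0.0037 0.0059 0.008 ]
[[ 330.3418  -426.34418]
 [ 673.0406  -441.01288]
 [ 682.4049  -222.23712]
 [ 339.70612 -207.56842]]
[ 0.346 -0.195 -0.002]
[ 0.685 -0.242 -0.001]
[ 0.66  -0.438  0.006]
[ 0.345 -0.423  0.   ]
```

>>> send_rows:
  rows:
    - {"jaw": 1, "linear": [0, 0, -6], "yaw": 10}
    - {"jaw": 1, "linear": [-3, -3, -12], "yaw": 20}
    - {"jaw": 1, "linear": [-7, -7, -17], "yaw": 30}
    - {"jaw": 1, "linear": [-11, -11, -17], "yaw": 40}
    - {"jaw": 1, "linear": [-15, -15, -17], "yaw": 50}
    - {"jaw": 1, "linear": [-19, -19, -17], "yaw": 60}
    - {"jaw": 1, "linear": [-23, -23, -17], "yaw": 70}
    - {"jaw": 1, "linear": [-27, -27, -17], "yaw": 80}

```text
clock: 2.25
tool_pos: [0.4171, 0.2495, 0.3794]
orientation: [[0.268, 0.963, 0.0], [0.963, -0.268, 0.001], [0.001, 0.0, -1.0]]
ft_force: [1.0, 0.7, 0.6]
grip_width: 0.0855
```

```bash
python3 -c "
from h import *
plan(0.5275,-0.026,0.38,-107)"
```

```text
t 2.25 tcp [0.4171 0.2495 0.3794] ydir -15.54 tilt 0.05 q7 -54.5 w 0.0855 F [1.  0.7 0.6] M [-0.02 -0.01 -0.01] => linear [-23.58  18.01  -0.08] dist cm 29.7 yaw 91.5
```

>>> send_rows:
  rows:
    - {"jaw": 1, "linear": [-3, 2.3, 0], "yaw": 10}
    - {"jaw": 1, "linear": [-6, 4.6, 0], "yaw": 20}
    - {"jaw": 1, "linear": [-9, 7, 0], "yaw": 30}
    - {"jaw": 1, "linear": [-12, 9, 0], "yaw": 40}
    - {"jaw": 1, "linear": [-15, 12, 0], "yaw": 50}
    - {"jaw": 1, "linear": [-18, 14, 0], "yaw": 60}
    - {"jaw": 1, "linear": [-21, 16, 0], "yaw": 70}
    - {"jaw": 1, "linear": [-23.6, 18, 0], "yaw": 80}

```text
clock: 3.25
tool_pos: [0.5275, -0.0275, 0.3794]
orientation: [[0.995, -0.103, 0.001], [-0.103, -0.995, 0.001], [0.001, -0.001, -1.0]]
ft_force: [0.5, 1.0, -0.1]
grip_width: 0.0855
```

>>> send_rows:
  rows:
    - {"jaw": 1, "linear": [0, 0, 0], "yaw": 6}
    - {"jaw": 1, "linear": [0, 0, 0], "yaw": 11.5}
    - {"jaw": 1, "linear": [0, 0, 0], "yaw": 11.5}
    - {"jaw": 1, "linear": [0, 0, 0], "yaw": 11.5}

```text
clock: 3.75
tool_pos: [0.5274, -0.0274, 0.3795]
orientation: [[0.955, -0.296, 0.001], [-0.296, -0.955, 0.001], [0.0, -0.002, -1.0]]
ft_force: [-0.0, 0.6, -0.2]
grip_width: 0.0853
```

```bash
python3 -c "
from h import *
plan(0.5275,-0.026,0.38,-107)
p,d=snap('wrist','w1'); p,w=cloud('w1')
m=box(w,0.4,0.65,-0.17,0.12,0.24,0.252); fit(w[m],' bar top')
m=box(w,0.4,0.65,-0.17,0.12,0.211,0.2205); fit(w[m],' disc'); 
"
```

```text
t 3.75 tcp [ 0.5274 -0.0274  0.3795] ydir -107.25 tilt 0.1 q7 -107.8 w 0.0853 F [-0.   0.6 -0.2] M [-0.   -0.03 -0.05] => linear [-0.04 -0.14 -0.05] dist cm 0.2 yaw -0.2
 bar top 1254 c [527.7 -25.2] mean [530.1 -25.6] size 15.4 89.1 ang 72.2 pca 162.2 z [0.2414 0.2441 0.2455]
 disc 14867 c [527.4 -30.7] mean [533.2 -26.7] size 169.8 179.1 ang 45.7 pca 170.4 z [0.2154 0.217  0.2197]
```

View pics/w1.png

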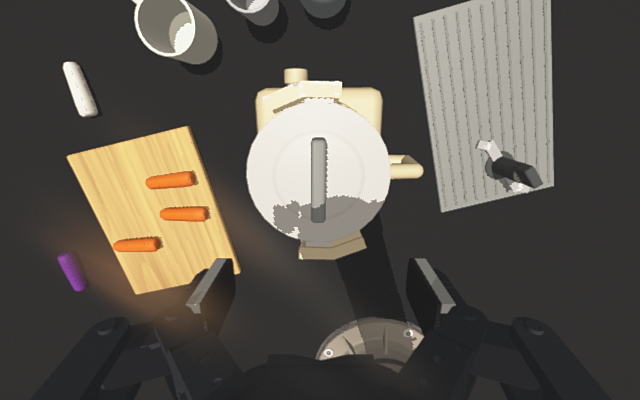

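The wrist view has the lid's grip bar at (318,180), the three carrots at (170,180), (185,214) and (136,244), the blade at (512,165) and the whole mat. The bar centre is (0.5277, -0.0255).

```bash
python3 -c "
from h import *
plan(0.5277,-0.0255,0.224,-107.8)
p,w=cloud('w1')
fit(w[box(w,0.3,0.5,-0.42,-0.2,0.085,0.12)],' blade grip')
carrots('w1')
p,w=cloud('w1')
for uv in [(417,20),(549,2),(552,185),(443,210)]: print(px(p,w,*uv))
"
```

```text
t 3.8 tcp [ 0.5275 -0.0274  0.3795] ydir -107.27 tilt 0.09 q7 -107.9 w 0.0856 F [-0.1  0.2 -0. ] M [-0.04  0.05  0.01] => linear [-0.04 -0.17 15.55] dist cm 15.5 yaw 0.5
 blade grip 361 c [ 403.8 -326.9] mean [ 405.7 -324.4] size 36.1 16.4 ang 21.5 pca -161.7 z [0.0869 0.1005 0.1025]
w1 px [171. 180.] n 626 rect c [555. 244.] size 84 25 axis deg 80.1 z [0.03  0.037 0.041]
w1 px [184. 214.] n 587 rect c [491. 247.] size 84 24 axis deg 74.1 z [0.029 0.036 0.041]
w1 px [137. 245.] n 558 rect c [462. 370.] size 102 25 axis deg 76.9 z [0.026 0.036 0.041]
[ 0.674 -0.232  0.005]
[ 0.638 -0.432  0.006]
[ 0.335 -0.418  0.005]
[ 0.345 -0.217  0.004]
```

>>> send_rows:
  rows:
    - {"jaw": 1, "linear": [0, -0.2, 4], "yaw": 0.6}
    - {"jaw": 1, "linear": [0, -0.2, 8], "yaw": 0.6}
    - {"jaw": 1, "linear": [0, -0.2, 12], "yaw": 0.6}
    - {"jaw": 1, "linear": [0, -0.2, 14], "yaw": 0.6}
    - {"jaw": 1, "linear": [0, -0.2, 15.2], "yaw": 0.6}
    - {"jaw": 1, "linear": [0, -0.2, 15.5], "yaw": 0.6}
    - {"jaw": 1, "linear": [0, -0.2, 15.5], "yaw": 0.6}

```text
clock: 4.68
tool_pos: [0.5285, -0.0253, 0.225]
orientation: [[0.952, -0.307, 0.002], [-0.307, -0.952, 0.002], [0.001, -0.002, -1.0]]
ft_force: [0.6, 0.3, -0.1]
grip_width: 0.0852
```

```bash
python3 -c "
from h import *
plan(0.5277,-0.0255,0.224,-107.8)"
```

```text
t 4.67 tcp [ 0.5285 -0.0253  0.225 ] ydir -107.85 tilt 0.13 q7 -101.9 w 0.0852 F [ 0.6  0.3 -0.1] M [ 0.04 -0.03 -0.05] => linear [-0.07  0.05  0.1 ] dist cm 0.1 yaw -0.1
```

Grip it. The mat centre works out at (0.502, -0.325), with its axis at -2.5°.

>>> send_rows:
  rows:
    - {"jaw": 0, "linear": [0, 0, 0.1], "yaw": 0}
    - {"jaw": 0, "linear": [0, 0, 0.1], "yaw": 0}
    - {"jaw": 0, "linear": [0, 0, 0.1], "yaw": 0}
    - {"jaw": 0, "linear": [0, 0, 0.1], "yaw": 0}
    - {"jaw": 0, "linear": [0, 0, 0.1], "yaw": 0}
    - {"jaw": 0, "linear": [0, 0, 0.1], "yaw": 0}
  squeeze: 70

```text
clock: 5.42
tool_pos: [0.5285, -0.0253, 0.224]
orientation: [[0.952, -0.307, 0.002], [-0.307, -0.952, 0.002], [0.001, -0.002, -1.0]]
ft_force: [-0.9, -1.1, 0.1]
grip_width: 0.0003
```

```bash
python3 -c "
from h import *
plan(0.5277,-0.0255,0.224,-107.8)"
```

```text
t 5.42 tcp [ 0.5285 -0.0253  0.224 ] ydir -107.86 tilt 0.13 q7 -101.9 w 0.0003 F [-0.9 -1.1  0.1] M [-0.01  0.02 -0.01] => linear [-0.07  0.04  0.  ] dist cm 0.1 yaw -0.1
```

```bash
python3 -c "
from h import *
snap('wrist','w2');snap('scene','s2');snap('side','sd2')
a=cv2.imread('pics/s2.png')[80:240,200:400];b=cv2.imread('pics/sd2.png')[120:280,220:420]
cv2.imwrite('pics/c2.png',cv2.resize(np.hstack([a,b]),None,fx=2,fy=2,interpolation=cv2.INTER_CUBIC))"
```

```text
(no output)
```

View pics/c2.png

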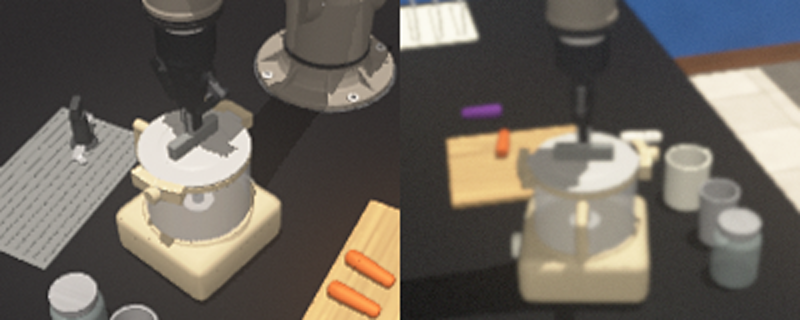

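View pics/w2.png

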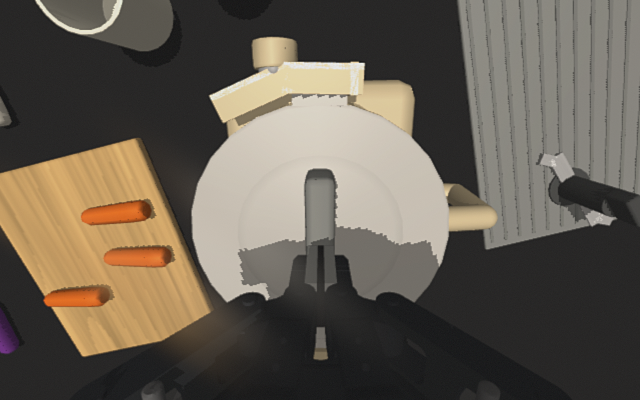

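```bash
python3 -c "
from h import *
for n in ['s2','sd2','w2']:
    p,w=cloud(n)
    m=box(w,0.4,0.65,-0.15,0.12,0.23,0.38)
    q=w[m]
    for z in np.arange(0.23,0.38,0.01):
        a=q[(q[:,2]>=z)&(q[:,2]<z+.01)]
        if len(a): print(n,round(z,2),len(a),'x',np.round(np.percentile(a[:,0],[3,50,97]),3),'y',np.round(np.percentile(a[:,1],[3,50,97]),3))
a=cv2.imread('pics/w2.png')[150:400,200:440];cv2.imwrite('pics/c2b.png',cv2.resize(a,None,fx=2.4,fy=2.4,interpolation=cv2.INTER_CUBIC))
a=cv2.imread('pics/sd2.png')[140:230,260:360];cv2.imwrite('pics/c2c.png',cv2.resize(a,None,fx=6,fy=6,interpolation=cv2.INTER_CUBIC))
"
```

```text
s2 0.23 77 x [0.496 0.539 0.574] y [-0.042 -0.022 -0.007]
s2 0.24 103 x [0.491 0.54  0.571] y [-0.041 -0.025 -0.009]
s2 0.25 23 x [0.529 0.539 0.541] y [-0.037 -0.023 -0.013]
s2 0.26 33 x [0.528 0.538 0.543] y [-0.041 -0.02  -0.012]
s2 0.27 22 x [0.532 0.538 0.542] y [-0.04  -0.023 -0.014]
s2 0.28 18 x [0.534 0.539 0.544] y [-0.042 -0.031 -0.015]
s2 0.29 64 x [0.525 0.538 0.551] y [-0.058 -0.023 -0.002]
s2 0.3 57 x [0.526 0.538 0.553] y [-0.068 -0.015  0.011]
s2 0.31 76 x [0.521 0.541 0.554] y [-0.073 -0.025  0.017]
s2 0.32 81 x [0.521 0.543 0.556] y [-0.079 -0.033  0.022]
s2 0.33 134 x [0.518 0.544 0.558] y [-0.085 -0.01   0.034]
s2 0.34 103 x [0.529 0.546 0.553] y [-0.06  -0.012  0.026]
s2 0.35 70 x [0.535 0.546 0.553] y [-0.046 -0.003  0.015]
s2 0.36 37 x [0.535 0.547 0.551] y [-0.009  0.006  0.012]
s2 0.37 53 x [0.531 0.557 0.567] y [-0.048 -0.005  0.011]
sd2 0.23 83 x [0.484 0.526 0.563] y [-0.045 -0.034 -0.018]
sd2 0.24 110 x [0.485 0.524 0.565] y [-0.044 -0.03  -0.014]
sd2 0.25 17 x [0.515 0.523 0.532] y [-0.041 -0.036 -0.028]
sd2 0.26 20 x [0.516 0.522 0.532] y [-0.044 -0.038
[... 668 characters left out ...]
 [0.565 0.57  0.572] y [-0.044 -0.038 -0.031]
w2 0.24 2076 x [0.536 0.554 0.57 ] y [-0.043 -0.033 -0.022]
w2 0.25 428 x [0.53  0.537 0.54 ] y [-0.039 -0.029 -0.016]
w2 0.26 620 x [0.53  0.537 0.54 ] y [-0.039 -0.028 -0.015]
w2 0.27 682 x [0.53  0.537 0.54 ] y [-0.039 -0.028 -0.015]
w2 0.28 978 x [0.519 0.536 0.543] y [-0.044 -0.026 -0.011]
w2 0.29 3446 x [0.517 0.536 0.548] y [-0.058 -0.026  0.004]
w2 0.3 6345 x [0.51  0.531 0.55 ] y [-0.064 -0.026  0.011]
w2 0.31 7553 x [0.511 0.539 0.553] y [-0.073 -0.031  0.015]
w2 0.32 10486 x [0.518 0.54  0.555] y [-0.08  -0.028  0.022]
w2 0.33 7028 x [0.522 0.542 0.557] y [-0.083 -0.028  0.025]
w2 0.34 119 x [0.541 0.544 0.552] y [-0.048 -0.038 -0.015]
```

View pics/c2b.png

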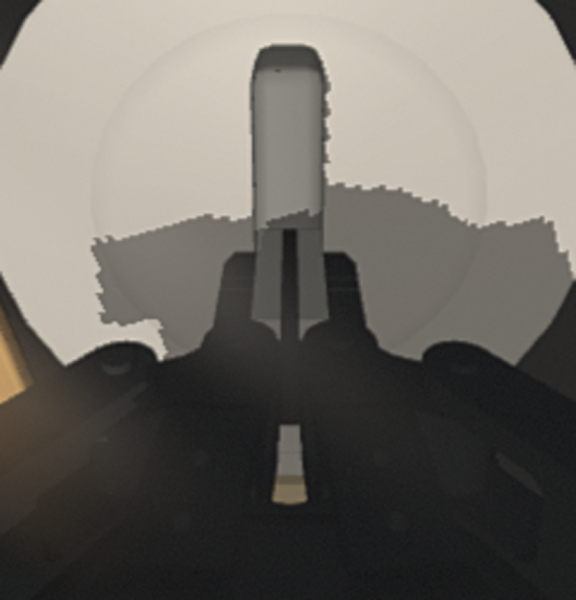

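View pics/c2c.png

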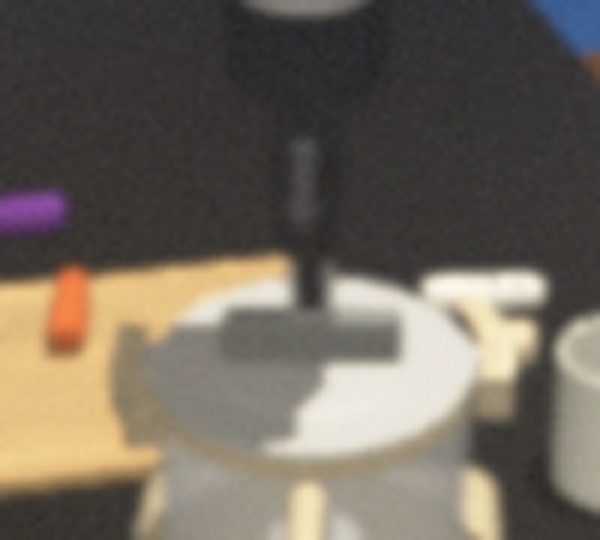

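```bash
python3 -c "
from h import *
for n,t in [('w1',(.5274,-.0274,.3795)),('w2',(.5285,-.0253,.224)),('wrist0',(.2874,.6107,.2091))]:
    z=np.load(n+'.npz'); R=z['R']
    p,w=cloud(n); r=w-np.array(t)
    m=(np.abs(r[...,0])<.1)&(np.abs(r[...,1])<.1)&(r[...,2]>-0.01)&(r[...,2]<.07)
    q=r[m]; print(n,np.round(np.percentile(q[:,2],[0,1,5,20]),4))
    for h in np.arange(-.01,.06,.01):
        a=q[(q[:,2]>=h)&(q[:,2]<h+.01)]
        print(round(h,3),len(a),np.round(a[:,:2].min(0),3) if len(a) else '', np.round(a[:,:2].max(0),3) if len(a) else '')
"
```

```text
w1 [0.0343 0.0363 0.0392 0.0459]
-0.01 0  
0.0 0  
0.01 0  
0.02 0  
0.03 290 [-0.024 -0.05 ] [0.024 0.044]
0.04 1115 [-0.024 -0.056] [0.025 0.052]
0.05 1480 [-0.025 -0.056] [0.024 0.052]
w2 [-0.01   -0.0088 -0.0083 -0.0076]
-0.01 42372 [-0.09 -0.08] [0.1   0.082]
0.0 175 [ 0.036 -0.044] [0.1   0.023]
0.01 1043 [-0.001 -0.019] [0.043 0.007]
0.02 1227 [ 0.002 -0.018] [0.042 0.009]
0.03 551 [ 0.001 -0.015] [0.012 0.011]
0.04 673 [ 0.001 -0.015] [0.012 0.011]
0.05 915 [-0.012 -0.015] [0.012 0.011]
wrist0 [0.0337 0.0353 0.0386 0.0455]
-0.01 0  
0.0 0  
0.01 0  
0.02 0  
0.03 347 [-0.032 -0.043] [0.027 0.05 ]
0.04 1146 [-0.032 -0.048] [0.028 0.054]
0.05 1470 [-0.032 -0.048] [0.028 0.054]
```

The gripper shut to zero without touching the bar. The cloud shows why: the real fingertips sit about 21 mm (shut) to 34 mm (open) above the reported TCP. I'll open and go about 20 mm lower, watching the force.

>>> send_rows:
  rows:
    - {"jaw": 1, "linear": [-0.1, 0, 0], "yaw": 0}
    - {"jaw": 1, "linear": [-0.1, 0, 0], "yaw": 0}
    - {"jaw": 1, "linear": [-0.1, 0, 0], "yaw": 0}
    - {"jaw": 1, "linear": [-0.1, 0, 0], "yaw": 0}
    - {"jaw": 1, "linear": [-0.1, 0, 0.6], "yaw": 0}
    - {"jaw": 1, "linear": [-0.1, 0, 1.2], "yaw": 0}
    - {"jaw": 1, "linear": [-0.1, 0, 1.8], "yaw": 0}
    - {"jaw": 1, "linear": [-0.1, 0, 1.8], "yaw": 0}

```text
clock: 6.58
tool_pos: [0.5273, -0.025, 0.2055]
orientation: [[0.952, -0.307, 0.001], [-0.307, -0.952, 0.001], [0.0, -0.001, -1.0]]
ft_force: [1.5, 0.1, -0.3]
grip_width: 0.0854
```

>>> send_rows:
  rows:
    - {"jaw": 0, "linear": [0, 0, 0], "yaw": 0}
    - {"jaw": 0, "linear": [0, 0, 0], "yaw": 0}
    - {"jaw": 0, "linear": [0, 0, 0], "yaw": 0}
    - {"jaw": 0, "linear": [0, 0, 0], "yaw": 0}
    - {"jaw": 0, "linear": [0, 0, 0], "yaw": 0}
    - {"jaw": 0, "linear": [0, 0, 0], "yaw": 0}

```text
clock: 7.32
tool_pos: [0.5274, -0.025, 0.2058]
orientation: [[0.952, -0.307, 0.001], [-0.307, -0.952, 0.001], [0.0, -0.002, -1.0]]
ft_force: [-2.3, 0.3, 5.0]
grip_width: 0.0145
```

```bash
python3 -c "
from h import *
plan(0.5277,-0.0255,0.20,-107.8)
snap('wrist','w3')"
```

```text
t 7.33 tcp [ 0.5274 -0.025   0.2058] ydir -107.86 tilt 0.1 q7 -100.9 w 0.0145 F [-2.3  0.3  5. ] M [-0.03  0.36  0.02] => linear [0.04 0.04 0.58] dist cm 0.6 yaw -0.1
```

View pics/w3.png

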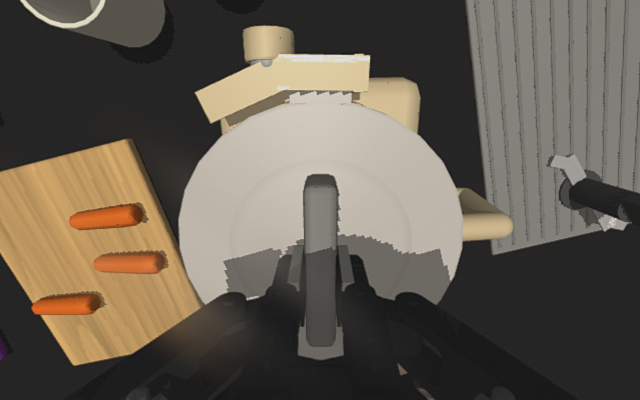

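The bar is now between the pads, with a width of 14.5 mm. Next I turn the lid anticlockwise.

>>> send_rows:
  rows:
    - {"jaw": 0, "linear": [0, 0, 0], "yaw": -5}
    - {"jaw": 0, "linear": [0, 0, 0], "yaw": -12}
    - {"jaw": 0, "linear": [0, 0, 0], "yaw": -20}
    - {"jaw": 0, "linear": [0, 0, 0], "yaw": -28}
    - {"jaw": 0, "linear": [0, 0, 0], "yaw": -36}
    - {"jaw": 0, "linear": [0, 0, 0], "yaw": -44}
    - {"jaw": 0, "linear": [0, 0, 0], "yaw": -50}
    - {"jaw": 0, "linear": [0, 0, 0], "yaw": -50}
  squeeze: 90

```text
clock: 8.38
tool_pos: [0.5275, -0.0251, 0.2059]
orientation: [[0.847, 0.531, 0.001], [0.531, -0.847, 0.002], [0.002, -0.001, -1.0]]
ft_force: [-0.7, 1.5, 0.6]
grip_width: 0.0138
```

```bash
python3 -c "
from h import *
plan(0.5277,-0.0255,0.20,-17.8)
snap('wrist','w4')"
```

```text
t 8.38 tcp [ 0.5275 -0.0251  0.2059] ydir -57.89 tilt 0.11 q7 -53.7 w 0.0138 F [-0.7  1.5  0.6] M [-0.01  0.05  0.12] => linear [-0.    0.05  0.59] dist cm 0.6 yaw -40.1
```

View pics/w4.png

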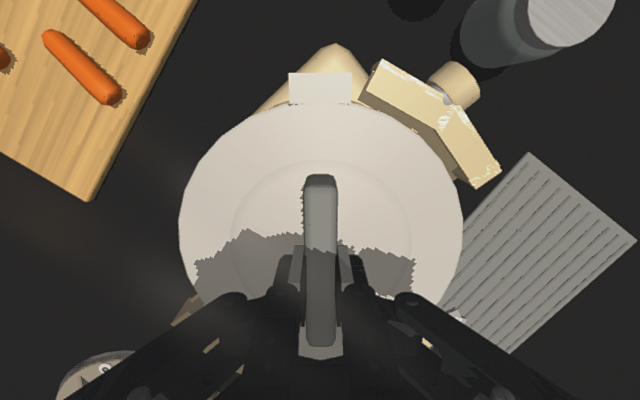

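The lid turned with the gripper, and a tab shows clear at (320,88). I'll turn it another 40° and lift.

>>> send_rows:
  rows:
    - {"jaw": 0, "linear": [0, 0, 0], "yaw": -10}
    - {"jaw": 0, "linear": [0, 0, 0], "yaw": -20}
    - {"jaw": 0, "linear": [0, 0, 0], "yaw": -30}
    - {"jaw": 0, "linear": [0, 0, 0], "yaw": -40}
    - {"jaw": 0, "linear": [0, 0, -0.5], "yaw": -40}
    - {"jaw": 0, "linear": [0, 0, -1.5], "yaw": -40}
    - {"jaw": 0, "linear": [0, 0, -3], "yaw": -40}
    - {"jaw": 0, "linear": [0, 0, -5], "yaw": -40}

```text
clock: 9.43
tool_pos: [0.5274, -0.0251, 0.2571]
orientation: [[0.311, 0.95, 0.001], [0.95, -0.311, 0.002], [0.002, 0.001, -1.0]]
ft_force: [-0.3, -0.4, -1.7]
grip_width: 0.014
```

```bash
python3 -c "
from h import *
plan(0.592,-0.328,0.26,-17.8)"
```

```text
t 9.43 tcp [ 0.5274 -0.0251  0.2571] ydir -18.11 tilt 0.11 q7 -17.5 w 0.014 F [-0.3 -0.4 -1.7] M [-0.02 -0.03 -0.01] => linear [-26.78  15.56  -0.33] dist cm 31.0 yaw -0.3
```

>>> send_rows:
  rows:
    - {"jaw": 0, "linear": [-2, 1.2, -1], "yaw": 0}
    - {"jaw": 0, "linear": [-6, 3.6, -2], "yaw": 0}
    - {"jaw": 0, "linear": [-11, 6.5, -2], "yaw": 0}
    - {"jaw": 0, "linear": [-16, 9.4, -2], "yaw": 0}
    - {"jaw": 0, "linear": [-21, 12.3, 0], "yaw": 0}
    - {"jaw": 0, "linear": [-24.5, 14.2, 3], "yaw": 0}
    - {"jaw": 0, "linear": [-26.5, 15.4, 7], "yaw": 0}
    - {"jaw": 0, "linear": [-26.8, 15.6, 10], "yaw": 0}

```text
clock: 10.42
tool_pos: [0.5921, -0.33, 0.1559]
orientation: [[0.315, 0.949, 0.0], [0.949, -0.315, 0.001], [0.001, 0.0, -1.0]]
ft_force: [1.2, 0.8, -0.6]
grip_width: 0.0138
```

```bash
python3 -c "
from h import *
plan(0.592,-0.328,0.0085,-17.8)
snap('wrist','w5')"
```

```text
t 10.43 tcp [ 0.5921 -0.33    0.1559] ydir -18.34 tilt 0.05 q7 21.4 w 0.0138 F [ 1.2  0.8 -0.6] M [ 0.04 -0.02 -0.04] => linear [ 0.18 -0.08 14.74] dist cm 14.7 yaw -0.5
```

View pics/w5.png

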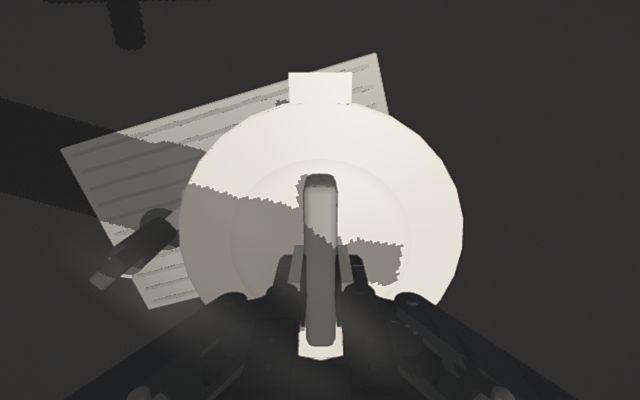

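>>> send_rows:
  rows:
    - {"jaw": 0, "linear": [0, 0, 4], "yaw": 0}
    - {"jaw": 0, "linear": [0, 0, 8], "yaw": 0}
    - {"jaw": 0, "linear": [0, 0, 11], "yaw": 0}
    - {"jaw": 0, "linear": [0, 0, 13], "yaw": 0}
    - {"jaw": 0, "linear": [0, 0, 14], "yaw": 0}
    - {"jaw": 0, "linear": [0, 0, 14.4], "yaw": 0}
    - {"jaw": 0, "linear": [0, 0, 14.7], "yaw": 0}
    - {"jaw": 0, "linear": [0, 0, 14.7], "yaw": 0}

```text
clock: 11.48
tool_pos: [0.5909, -0.3283, 0.0078]
orientation: [[0.314, 0.949, -0.002], [0.949, -0.314, 0.003], [0.002, -0.003, -1.0]]
ft_force: [-9.8, 7.2, 24.9]
grip_width: 0.0137
```

```bash
python3 -c "
from h import *
plan(0.592,-0.328,0.0085,-17.8)
snap('side','sd5')
p,w=cloud('sd5'); fit(w[box(w,0.5,0.69,-0.43,-0.23,0.012,0.024)])
q=w[box(w,0.5,0.69,-0.43,-0.23,0.012,0.024)]; print(np.linalg.lstsq(np.c_[q[:,:2],np.ones(len(q))],q[:,2],rcond=None)[0])"
```

```text
t 11.47 tcp [ 0.5909 -0.3283  0.0078] ydir -18.31 tilt 0.2 q7 26.0 w 0.0137 F [-9.8  7.2 24.9] M [1.47 2.07 0.05] => linear [ 0.06  0.09 -0.07] dist cm 0.1 yaw -0.5
 1753 c [ 587.7 -329. ] mean [ 579.9 -348.6] size 159.6 159.8 ang 24.6 pca 156.4 z [0.0163 0.0193 0.0225]
[0.00279836 0.00702716 0.02022184]
```

On the mat and flat, with 25 N of contact. I'll open slowly and lift.

>>> send_rows:
  rows:
    - {"jaw": 0.3, "linear": [0, 0, -0.1], "yaw": 0}
    - {"jaw": 1, "linear": [0, 0, -0.1], "yaw": 0}
    - {"jaw": 1, "linear": [0, 0, -0.1], "yaw": 0}
    - {"jaw": 1, "linear": [0, 0, -0.1], "yaw": 0}
    - {"jaw": 1, "linear": [0, 0, -3], "yaw": 0}
    - {"jaw": 1, "linear": [0, 0, -8], "yaw": 0}
    - {"jaw": 1, "linear": [0, 0, -14], "yaw": 0}
    - {"jaw": 1, "linear": [0, 0, -20], "yaw": 0}

```text
clock: 12.52
tool_pos: [0.5909, -0.3288, 0.2096]
orientation: [[0.314, 0.949, -0.002], [0.949, -0.314, 0.003], [0.002, -0.003, -1.0]]
ft_force: [0.3, 0.4, 0.4]
grip_width: 0.0855
```

```bash
python3 -c "
from h import *
plan(0.4038,-0.327,0.26,-70)
snap('wrist','w6');snap('side','sd6')
for n in ['w6','sd6']:
  p,w=cloud(n); fit(w[box(w,0.3,0.5,-0.42,-0.2,0.085,0.12)],' blade grip')
  fit(w[box(w,0.5,0.69,-0.43,-0.23,0.040,0.055)],'lidbar')
  fit(w[box(w,0.5,0.69,-0.43,-0.23,0.012,0.024)],'liddisc')
"
```

```text
t 12.53 tcp [ 0.5909 -0.3288  0.2096] ydir -18.32 tilt 0.21 q7 20.0 w 0.0855 F [0.3 0.4 0.4] M [ 0.   -0.06 -0.04] => linear [ -5.7  -17.84  -5.  ] dist cm 19.4 yaw 51.7
 blade grip 697 c [ 407.5 -329.6] mean [ 412.7 -327.6] size 37.4 16.0 ang 20.8 pca -159.2 z [0.0892 0.1077 0.1093]
lidbar 759 c [ 594.  -328.8] mean [ 594.8 -326.9] size 89.1 15.3 ang 72.0 pca 71.4 z [0.0513 0.0541 0.0549]
liddisc 8488 c [ 592.7 -330. ] mean [ 590.1 -311.7] size 200.0 185.3 ang 90.0 pca 79.2 z [0.0125 0.0139 0.0155]
 blade grip 135 c [ 400.9 -329.7] mean [ 400.5 -332.5] size 37.6 18.0 ang 21.7 pca -161.1 z [0.0857 0.0996 0.1032]
lidbar 164 c [ 588.  -328.8] mean [ 586.4 -332.3] size 90.0 15.9 ang 70.8 pca 71.7 z [0.0428 0.0463 0.0487]
liddisc 2136 c [ 586.8 -327.7] mean [ 585.3 -336.3] size 162.1 162.9 ang 24.2 pca 69.9 z [0.0164 0.0195 0.0227]
```

View pics/w6.png

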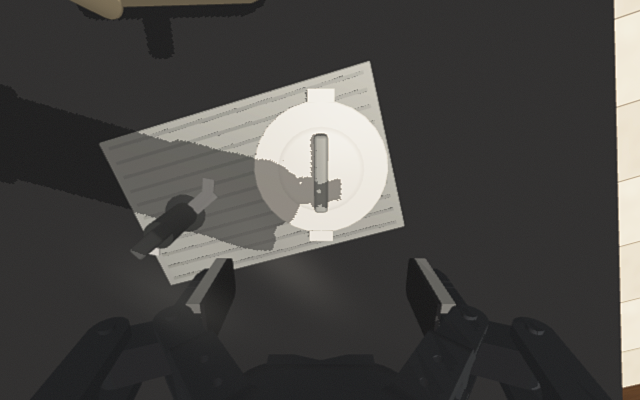

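```bash
sed -i "s/p,d=robot.read_camera(cam); cv2/i=robot.camera_info(cam); p,d=robot.read_camera(cam); cv2/; s/in robot.camera_info(cam).items()/in i.items()/" h.py; python3 -c "
from h import *
plan(0.4038,-0.327,0.24,-70)"
```

```text
t 12.62 tcp [ 0.5934 -0.3309  0.2147] ydir -18.34 tilt 0.38 q7 20.1 w 0.0854 F [ 0.3 -0.8 -1.3] M [-0.02  0.04 -0.05] => linear [ -5.59 -18.11  -2.66] dist cm 19.1 yaw 51.7
```

>>> send_rows:
  rows:
    - {"jaw": 1, "linear": [-1, -2.5, -2], "yaw": 8}
    - {"jaw": 1, "linear": [-2, -6, -3], "yaw": 16}
    - {"jaw": 1, "linear": [-3, -10, -3], "yaw": 26}
    - {"jaw": 1, "linear": [-4, -13, -3], "yaw": 36}
    - {"jaw": 1, "linear": [-5, -16, -3], "yaw": 45}
    - {"jaw": 1, "linear": [-5.7, -17.8, -3], "yaw": 51.7}
    - {"jaw": 1, "linear": [-5.7, -17.8, -3], "yaw": 51.7}
    - {"jaw": 1, "linear": [-5.7, -17.8, -3], "yaw": 51.7}

```text
clock: 13.62
tool_pos: [0.4071, -0.3288, 0.2435]
orientation: [[0.939, 0.344, 0.007], [0.344, -0.939, -0.001], [0.006, 0.003, -1.0]]
ft_force: [0.2, -0.4, -0.5]
grip_width: 0.0855
```

```bash
python3 -c "
from h import *
snap('wrist','w7')
p,w=cloud('w7'); fit(w[box(w,0.3,0.5,-0.42,-0.2,0.09,0.12)],' blade grip')
plan(0.4038,-0.327,0.11,-70)
"
```

```text
blade grip 496 c [ 403.4 -327.2] mean [ 404.8 -326.9] size 35.7 15.1 ang 20.2 pca -159.2 z [0.0985 0.1012 0.1025]
t 13.68 tcp [ 0.4072 -0.3288  0.2434] ydir -69.89 tilt 0.39 q7 -26.9 w 0.0856 F [ 0.3 -0.5 -0.7] M [-0.    0.04  0.07] => linear [-0.34 -0.33 13.34] dist cm 13.4 yaw 0.1
```

View pics/w7.png

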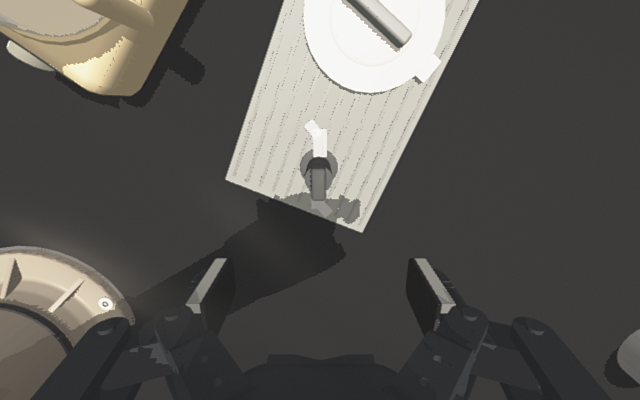

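```bash
python3 -c "
from h import *
plan(0.4036,-0.3272,0.058,-69.5)"
```

```text
t 13.68 tcp [ 0.4072 -0.3288  0.2434] ydir -69.89 tilt 0.39 q7 -26.9 w 0.0856 F [ 0.3 -0.5 -0.7] M [-0.    0.04  0.07] => linear [-0.4  -0.33 18.54] dist cm 18.5 yaw -0.4
```

>>> send_rows:
  rows:
    - {"jaw": 1, "linear": [-0.2, -0.3, 5], "yaw": 0}
    - {"jaw": 1, "linear": [-0.4, -0.3, 10], "yaw": 0}
    - {"jaw": 1, "linear": [-0.4, -0.3, 14], "yaw": 0}
    - {"jaw": 1, "linear": [-0.4, -0.3, 17], "yaw": -0.4}
    - {"jaw": 1, "linear": [-0.4, -0.3, 18], "yaw": -0.4}
    - {"jaw": 1, "linear": [-0.4, -0.3, 18.5], "yaw": -0.4}
    - {"jaw": 1, "linear": [-0.4, -0.3, 18.5], "yaw": -0.4}

```text
clock: 14.55
tool_pos: [0.4041, -0.3278, 0.059]
orientation: [[0.937, 0.351, 0.008], [0.351, -0.937, -0.001], [0.007, 0.004, -1.0]]
ft_force: [-0.4, -0.6, 0.0]
grip_width: 0.085
```

```bash
python3 -c "
from h import *
plan(0.4036,-0.3272,0.058,-69.5)"
```

```text
t 14.55 tcp [ 0.4041 -0.3278  0.059 ] ydir -69.48 tilt 0.44 q7 -11.0 w 0.085 F [-0.4 -0.6  0. ] M [-0.   -0.02  0.02] => linear [-0.03 -0.07  0.1 ] dist cm 0.1 yaw 0.0
```

>>> send_rows:
  rows:
    - {"jaw": 0, "linear": [0, 0, 0], "yaw": 0}
    - {"jaw": 0, "linear": [0, 0, 0], "yaw": 0}
    - {"jaw": 0, "linear": [0, 0, 0], "yaw": 0}
    - {"jaw": 0, "linear": [0, 0, 0], "yaw": 0}
    - {"jaw": 0, "linear": [0, 0, 0], "yaw": 0}
    - {"jaw": 0, "linear": [0, 0, 0], "yaw": 0}
  squeeze: 40

```text
clock: 15.3
tool_pos: [0.4043, -0.3279, 0.0592]
orientation: [[0.937, 0.35, 0.008], [0.35, -0.937, -0.001], [0.007, 0.004, -1.0]]
ft_force: [0.1, 0.8, 6.8]
grip_width: 0.0153
```

```bash
python3 -c "
from h import *
plan(0.5277,-0.0255,0.30)"
```

```text
t 15.3 tcp [ 0.4043 -0.3279  0.0592] ydir -69.48 tilt 0.45 q7 -11.0 w 0.0153 F [0.1 0.8 6.8] M [ 0.28  0.22 -0.04] => linear [ 22.33 -23.9  -24.01] dist cm 40.6 yaw 0
```

>>> send_rows:
  rows:
    - {"jaw": 0, "linear": [0, 0, -3], "yaw": 0}
    - {"jaw": 0, "linear": [0, 0, -7], "yaw": 0}
    - {"jaw": 0, "linear": [0, 0, -12], "yaw": 0}
    - {"jaw": 0, "linear": [0, 0, -17], "yaw": 0}
    - {"jaw": 0, "linear": [2, -4, -22], "yaw": 0}
    - {"jaw": 0, "linear": [4, -8, -26], "yaw": 0}
    - {"jaw": 0, "linear": [6.5, -13, -27], "yaw": 0}
    - {"jaw": 0, "linear": [9, -18, -27], "yaw": 0}

```text
clock: 16.3
tool_pos: [0.4236, -0.1256, 0.3305]
orientation: [[0.936, 0.351, 0.011], [0.351, -0.936, 0.0], [0.01, 0.003, -1.0]]
ft_force: [2.5, 1.2, -1.5]
grip_width: 0.0152
```

```bash
python3 -c "
from h import *
plan(0.4527,-0.0535,0.33)"
```

```text
t 16.3 tcp [ 0.4236 -0.1256  0.3305] ydir -69.45 tilt 0.63 q7 -67.5 w 0.0152 F [ 2.5  1.2 -1.5] M [ 0.05 -0.03 -0.  ] => linear [ 5.25 -5.73  0.08] dist cm 7.8 yaw 0
```

>>> send_rows:
  rows:
    - {"jaw": 0, "linear": [2, -2, 0], "yaw": 0}
    - {"jaw": 0, "linear": [4, -4.5, 0], "yaw": 0}
    - {"jaw": 0, "linear": [5.2, -5.7, 0], "yaw": 0}
    - {"jaw": 0, "linear": [5.2, -5.7, 0], "yaw": 0}
    - {"jaw": 0, "linear": [5.2, -5.7, 0], "yaw": 0}

```text
clock: 16.92
tool_pos: [0.452, -0.0551, 0.3308]
orientation: [[0.937, 0.35, 0.011], [0.35, -0.937, 0.0], [0.01, 0.004, -1.0]]
ft_force: [-0.5, 0.6, -0.1]
grip_width: 0.015
```

```bash
python3 -c "
from h import *
plan(0.5277,-0.0255,0.30)
snap('wrist','w8');snap('scene','s8')
p,w=cloud('w8')
m=box(w,0.49,0.56,-0.065,0.012,0.13,0.18); print(m.sum()); 
m=box(w,0.49,0.56,-0.065,0.012,0.145,0.18); fit(w[m],'spindle')
cv2.imwrite('pics/c8.png',cv2.resize(cv2.imread('pics/w8.png')[80:300,200:440],None,fx=2.4,fy=2.4,interpolation=cv2.INTER_CUBIC))
cv2.imwrite('pics/c8s.png',cv2.resize(cv2.imread('pics/s8.png')[100:240,230:370],None,fx=4,fy=4,interpolation=cv2.INTER_CUBIC))"
```

```text
t 16.93 tcp [ 0.452  -0.0551  0.3308] ydir -69.53 tilt 0.62 q7 -74.2 w 0.015 F [-0.5  0.6 -0.1] M [-0.02  0.03 -0.06] => linear [ 8.1  -0.14  3.16] dist cm 8.7 yaw 0
233
spindle 233 c [527.5 -24.7] mean [527.6 -24.7] size 17.4 17.2 ang 53.1 pca 95.5 z [0.1478 0.1662 0.1678]
```

View pics/w8.png

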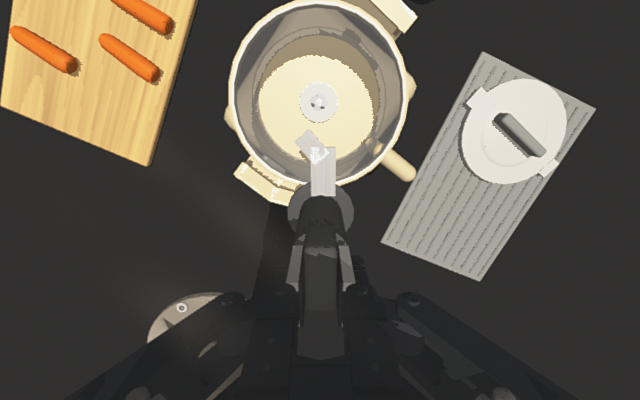

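View pics/c8.png

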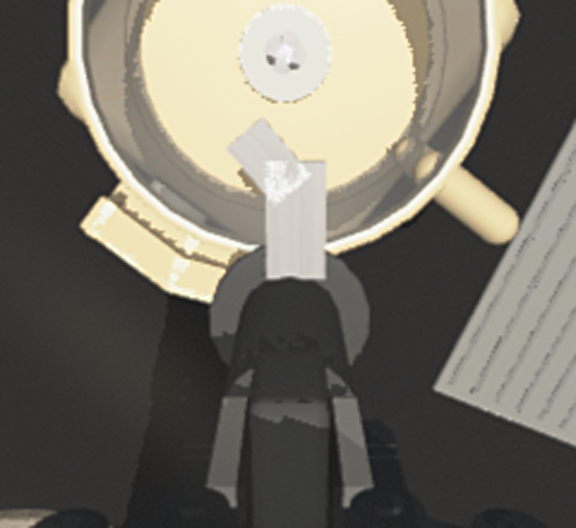

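View pics/c8s.png

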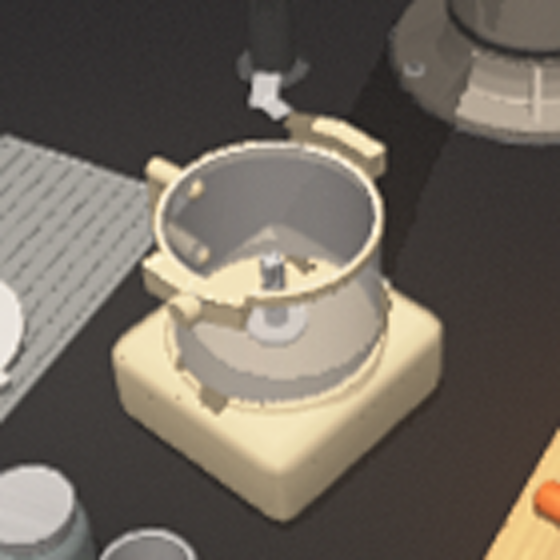

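```bash
python3 -c "
from h import *
p,w=cloud('w8')
m=box(w,0.50,0.56,-0.06,0.012,0.163,0.175); ys,xs=np.where(m)
print(m.sum(),xs.min(),xs.max(),ys.min(),ys.max())
for v in range(ys.min()-1,ys.max()+2): print(''.join('#' if m[v,u] else '.' for u in range(xs.min()-1,xs.max()+2)))
q=w[m][:,:2]; c=np.array([(q[:,0].min()+q[:,0].max())/2,(q[:,1].min()+q[:,1].max())/2]); print(c,q.mean(0))
for c in [c,q.mean(0)]:
  best=[]
  for a in range(0,90,3):
    t=np.radians(a); R=np.array([[np.cos(t),np.sin(t)],[-np.sin(t),np.cos(t)]]); r=(q-c)@R.T
    best.append((np.mean(np.min(np.abs(r),1)>0.0035),np.mean(np.min(np.abs(r),1))*1000,a))
  print(sorted(best,key=lambda x:x[1])[:4])
cv2.imwrite('pics/c8z.png',cv2.resize(cv2.imread('pics/w8.png')[85:120,300:335],None,fx=14,fy=14,interpolation=cv2.INTER_CUBIC))
# floor/bowl: rim circle
m=box(w,0.4,0.65,-0.13,0.09,0.209,0.215); q=w[m]; r=np.hypot(q[:,0]-.5277,q[:,1]+.0255); q=q[(r>.065)&(r<.085)]; print('rim',len(q),circ(q))
"
```

```text
177 310 327 92 110
....................
..........#.........
.........#####......
.........######.....
.........######.....
..#.....######......
..####..######......
..############......
..############......
.###############....
.##################.
..#######.#########.
.....##############.
......############..
......############..
......######...###..
.....######.........
.....######.........
.....######.........
.......####.........
....................
[ 0.52757215 -0.02463422] [ 0.5275827  -0.02471142]
[(np.float64(0.0), np.float64(1.4240891428131175), 3), (np.float64(0.0), np.float64(1.4251913420377356), 6), (np.float64(0.005649717514124294), np.float64(1.4456276801230465), 9), (np.float64(0.005649717514124294), np.float64(1.449378711263292), 0)]
[(np.float64(0.0), np.float64(1.4233638040372016), 3), (np.float64(0.0), np.float64(1.4258169944202719), 6), (np.float64(0.011299435028248588), np.float64(1.4453581689626551), 9), (np.float64(0.005649717514124294), np.float64(1.4484090555141353), 0)]
rim 3435 (array([ 0.5275, -0.0247]), 0.0779)
```

View pics/c8z.png

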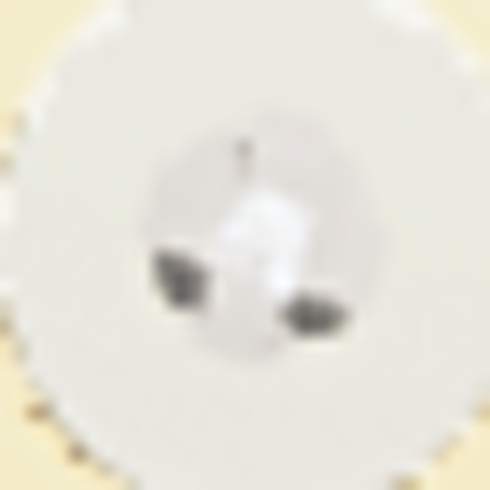

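The wrist view shows the spindle at (318,101) with its cross legible in the depth. The cross is at about 4.5° in world axes and its axis is at (0.5275, -0.0247). The blade is at 20.5°, so it needs about 16° clockwise.

```bash
python3 -c "
from h import *
plan(0.5276,-0.0249,0.30,-85.5)"
```

```text
t 17.02 tcp [ 0.452  -0.055   0.3309] ydir -69.54 tilt 0.63 q7 -74.2 w 0.0153 F [-0.  -0.4 -0.8] M [ 0.02 -0.01  0.07] => linear [ 8.1  -0.19  3.17] dist cm 8.7 yaw 16.0
```

>>> send_rows:
  rows:
    - {"jaw": 0, "linear": [3, 0, 0], "yaw": 6}
    - {"jaw": 0, "linear": [6, -0.1, 0], "yaw": 12}
    - {"jaw": 0, "linear": [8.1, -0.2, 0], "yaw": 16}
    - {"jaw": 0, "linear": [8.1, -0.2, 1.5], "yaw": 16}
    - {"jaw": 0, "linear": [8.1, -0.2, 3], "yaw": 16}
    - {"jaw": 0, "linear": [8.1, -0.2, 3], "yaw": 16}
    - {"jaw": 0, "linear": [8.1, -0.2, 3], "yaw": 16}

```text
clock: 17.9
tool_pos: [0.5273, -0.0251, 0.3021]
orientation: [[0.997, 0.078, 0.011], [0.078, -0.997, 0.001], [0.011, -0.0, -1.0]]
ft_force: [-0.5, -0.1, -1.7]
grip_width: 0.0152
```

```bash
python3 -c "
from h import *
plan(0.5276,-0.0249,0.225,-85.5)
snap('wrist','w9')
p,w=cloud('w9'); fit(w[box(w,.48,.58,-.08,.04,.335,.346)],'rib top'); fit(w[box(w,.48,.58,-.08,.04,.30,.346)],'rib')"
```

```text
t 17.9 tcp [ 0.5273 -0.0251  0.3021] ydir -85.55 tilt 0.66 q7 -85.3 w 0.0152 F [-0.5 -0.1 -1.7] M [ 0.01  0.01 -0.01] => linear [-0.06 -0.02  7.71] dist cm 7.7 yaw -0.0
rib top 2919 c [528.4 -26.7] mean [530.5 -24.5] size 35.3 36.3 ang 40.8 pca -175.8 z [0.3369 0.3439 0.3452]
rib 4179 c [528.4 -26.7] mean [533.1 -24.3] size 35.4 36.3 ang 40.9 pca -175.5 z [0.3071 0.343  0.345 ]
```

View pics/w9.png

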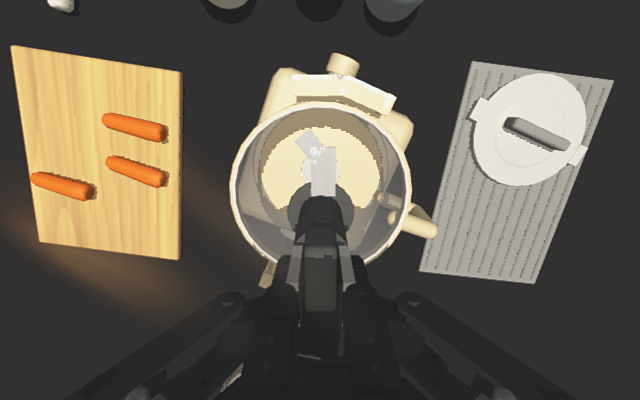

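>>> send_rows:
  rows:
    - {"jaw": 0, "linear": [0, 0, 2], "yaw": 0}
    - {"jaw": 0, "linear": [0, 0, 4], "yaw": 0}
    - {"jaw": 0, "linear": [0, 0, 6], "yaw": 0}
    - {"jaw": 0, "linear": [0, 0, 7.7], "yaw": 0}
    - {"jaw": 0, "linear": [0, 0, 8.7], "yaw": 0}
    - {"jaw": 0, "linear": [0, 0, 9.7], "yaw": 0}
    - {"jaw": 0, "linear": [0, 0, 10.2], "yaw": 0}
    - {"jaw": 0, "linear": [0, 0, 10.2], "yaw": 0}

```text
clock: 18.95
tool_pos: [0.5287, -0.025, 0.2001]
orientation: [[0.997, 0.078, 0.012], [0.078, -0.997, 0.001], [0.012, 0.0, -1.0]]
ft_force: [-0.8, 0.2, 0.4]
grip_width: 0.0152
```

```bash
python3 -c "
from h import *
plan(0.5276,-0.0249,0.174,-85.5)"
```

```text
t 18.95 tcp [ 0.5287 -0.025   0.2001] ydir -85.54 tilt 0.66 q7 -80.4 w 0.0152 F [-0.8  0.2  0.4] M [-0.05  0.03  0.01] => linear [-0.14 -0.02  2.61] dist cm 2.6 yaw -0.0
```

>>> send_rows:
  rows:
    - {"jaw": 0, "linear": [-0.1, 0, 0.8], "yaw": 0}
    - {"jaw": 0, "linear": [-0.1, 0, 1.6], "yaw": 0}
    - {"jaw": 0, "linear": [-0.1, 0, 2.2], "yaw": 0}
    - {"jaw": 0, "linear": [-0.1, 0, 2.5], "yaw": 0}
    - {"jaw": 0, "linear": [-0.1, 0, 2.7], "yaw": 0}
    - {"jaw": 0, "linear": [-0.1, 0, 2.8], "yaw": 0}
    - {"jaw": 0, "linear": [-0.1, 0, 2.8], "yaw": 0}

```text
clock: 19.82
tool_pos: [0.5281, -0.025, 0.1722]
orientation: [[0.997, 0.078, 0.012], [0.078, -0.997, 0.001], [0.012, 0.0, -1.0]]
ft_force: [-0.9, 0.2, -1.5]
grip_width: 0.0152
```

```bash
python3 -c "
from h import *
plan(0.5276,-0.0249,0.157,-85.5)"
```

```text
t 19.82 tcp [ 0.5281 -0.025   0.1722] ydir -85.55 tilt 0.67 q7 -78.7 w 0.0152 F [-0.9  0.2 -1.5] M [-0.02  0.01  0.01] => linear [-0.07 -0.02  1.52] dist cm 1.5 yaw -0.0
```

>>> send_rows:
  rows:
    - {"jaw": 0, "linear": [-0.05, 0, 0.15], "yaw": 0}
    - {"jaw": 0, "linear": [-0.05, 0, 0.3], "yaw": 0}
    - {"jaw": 0, "linear": [-0.05, 0, 0.4], "yaw": 0}
    - {"jaw": 0, "linear": [-0.05, 0, 0.4], "yaw": 0}

```text
clock: 20.32
tool_pos: [0.5276, -0.0251, 0.1681]
orientation: [[0.997, 0.078, 0.012], [0.078, -0.997, 0.001], [0.012, 0.0, -1.0]]
ft_force: [-0.3, -0.7, -0.6]
grip_width: 0.0149
```

>>> send_rows:
  rows:
    - {"jaw": 0, "linear": [0, 0, 0.15], "yaw": 0}
    - {"jaw": 0, "linear": [0, 0, 0.3], "yaw": 0}
    - {"jaw": 0, "linear": [0, 0, 0.4], "yaw": 0}
    - {"jaw": 0, "linear": [0, 0, 0.4], "yaw": 0}

```text
clock: 20.82
tool_pos: [0.5276, -0.0251, 0.164]
orientation: [[0.997, 0.078, 0.011], [0.078, -0.997, 0.001], [0.011, 0.0, -1.0]]
ft_force: [-0.4, -0.2, -0.8]
grip_width: 0.0153
```

Foot is at 0.111 and there's no resistance, so it's dropping in line. I'll continue to home.

>>> send_rows:
  rows:
    - {"jaw": 0, "linear": [0, 0, 0.2], "yaw": 0}
    - {"jaw": 0, "linear": [0, 0, 0.4], "yaw": 0}
    - {"jaw": 0, "linear": [0, 0, 0.5], "yaw": 0}
    - {"jaw": 0, "linear": [0, 0, 0.6], "yaw": 0}
    - {"jaw": 0, "linear": [0, 0, 0.6], "yaw": 0}

```text
clock: 21.45
tool_pos: [0.5276, -0.0251, 0.1579]
orientation: [[0.997, 0.078, 0.011], [0.078, -0.997, 0.001], [0.011, 0.0, -1.0]]
ft_force: [-0.2, -0.4, -1.2]
grip_width: 0.015
```

```bash
python3 -c "
from h import *
plan(0.5276,-0.0249,0.157,-85.5)"
```

```text
t 21.45 tcp [ 0.5276 -0.0251  0.1579] ydir -85.55 tilt 0.65 q7 -77.8 w 0.015 F [-0.2 -0.4 -1.2] M [ 0.02  0.04 -0.  ] => linear [-0.   -0.02  0.09] dist cm 0.1 yaw -0.1
```

>>> send_rows:
  rows:
    - {"jaw": 0, "linear": [0, 0, 0.1], "yaw": 0}
    - {"jaw": 0.5, "linear": [0, 0, 0.1], "yaw": 0}
    - {"jaw": 0.7, "linear": [0, 0, 0.1], "yaw": 0}
    - {"jaw": 0.7, "linear": [0, 0, 0.1], "yaw": 0}
    - {"jaw": 0.7, "linear": [0, 0, -3], "yaw": 0}
    - {"jaw": 0.7, "linear": [0, 0, -8], "yaw": 0}
    - {"jaw": 1, "linear": [0, 0, -14], "yaw": 0}
    - {"jaw": 1, "linear": [0, 0, -20], "yaw": 0}

```text
clock: 22.45
tool_pos: [0.5249, -0.0255, 0.3599]
orientation: [[0.997, 0.077, 0.011], [0.077, -0.997, 0.001], [0.011, 0.0, -1.0]]
ft_force: [1.5, 0.4, -0.6]
grip_width: 0.0856
```

>>> send_rows:
  rows:
    - {"jaw": 1, "linear": [-3, 0, 0], "yaw": 0}
    - {"jaw": 1, "linear": [-3, 0, 0], "yaw": 0}
    - {"jaw": 1, "linear": [-3, 0, 0], "yaw": 0}

```text
clock: 22.82
tool_pos: [0.4951, -0.0275, 0.3595]
orientation: [[0.997, 0.078, 0.011], [0.078, -0.997, 0.001], [0.012, -0.0, -1.0]]
ft_force: [0.1, 0.3, -0.3]
grip_width: 0.0855
```

```bash
python3 -c "
from h import *
snap('wrist','w10')
p,w=cloud('w10'); m=box(w,.48,.58,-.08,.04,.185,.23); fit(w[m],'rib top'); 
plan()
carrots('w10')"
```

```text
rib top 691 c [529.7 -19.7] mean [531.2  -7. ] size 119.8 100.0 ang 89.7 pca 63.0 z [0.1919 0.1994 0.2116]
t 22.88 tcp [ 0.4953 -0.0276  0.3593] ydir -85.55 tilt 0.64 q7 -89.9 w 0.0855 F [ 1.   0.4 -0.2] M [ 0.03  0.07 -0.05] => linear [0. 0. 0.] dist cm 0.0 yaw 0
w10 px [153. 103.] n 860 rect c [555. 244.] size 85 25 axis deg 80.0 z [0.03  0.037 0.041]
w10 px [154. 144.] n 796 rect c [490. 248.] size 84 26 axis deg 73.9 z [0.029 0.036 0.04 ]
w10 px [ 86. 158.] n 813 rect c [459. 362.] size 85 26 axis deg 76.7 z [0.027 0.036 0.041]
```

View pics/w10.png

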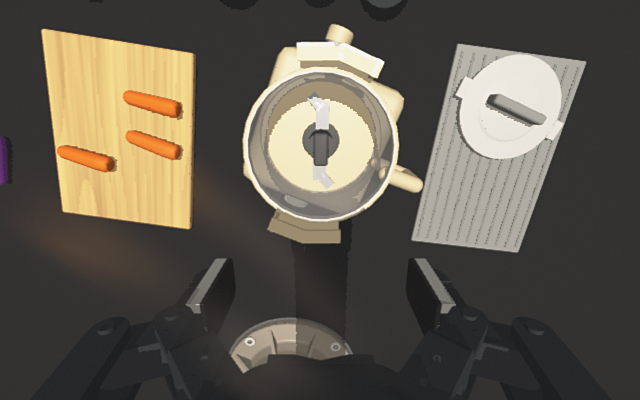

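```bash
python3 -c "
from h import *
p,w=cloud('w10'); m=box(w,.50,.56,-.04,-.01,.185,.206); fit(w[m],'rib top'); m=box(w,.50,.56,-.04,-.01,.193,.206); fit(w[m],'rib top');
plan(0.555,0.244,0.26,-10)"
```

```text
rib top 482 c [527.4 -25.2] mean [528.2 -24.8] size 35.3 15.3 ang 4.4 pca -176.5 z [0.1968 0.1992 0.2005]
rib top 473 c [527.4 -25.2] mean [527.9 -24.9] size 35.4 15.2 ang 4.1 pca -176.8 z [0.1974 0.1993 0.2005]
t 22.88 tcp [ 0.4953 -0.0276  0.3593] ydir -85.55 tilt 0.64 q7 -89.9 w 0.0855 F [ 1.   0.4 -0.2] M [ 0.03  0.07 -0.05] => linear [  7.95 -26.61  10.02] dist cm 29.5 yaw -75.6
```

The rib top is at z 0.200, so the blade is home (0.104 + 0.096). Next the carrots, starting with the one at (0.555, 0.244).

>>> send_rows:
  rows:
    - {"jaw": 0.6, "linear": [1, -4, 0], "yaw": -9}
    - {"jaw": 0.6, "linear": [2, -8, 0], "yaw": -19}
    - {"jaw": 0.6, "linear": [3, -12, 2], "yaw": -29}
    - {"jaw": 0.6, "linear": [4, -16, 5], "yaw": -39}
    - {"jaw": 0.6, "linear": [6, -20, 8], "yaw": -49}
    - {"jaw": 0.6, "linear": [7.5, -24, 11], "yaw": -59}
    - {"jaw": 0.6, "linear": [8, -26.6, 14], "yaw": -69}
    - {"jaw": 0.6, "linear": [8, -26.6, 17], "yaw": -75.5}

```text
clock: 23.88
tool_pos: [0.5561, 0.2464, 0.1875]
orientation: [[0.167, 0.986, 0.009], [0.986, -0.167, -0.0], [0.001, 0.009, -1.0]]
ft_force: [0.4, -0.3, -0.1]
grip_width: 0.0513
```

>>> send_rows:
  rows:
    - {"jaw": 0.6, "linear": [0, 0, 0], "yaw": 0}
    - {"jaw": 0.6, "linear": [0, 0, 0], "yaw": 0}

```text
clock: 24.12
tool_pos: [0.5566, 0.2463, 0.1879]
orientation: [[0.17, 0.985, 0.009], [0.985, -0.17, -0.001], [0.001, 0.009, -1.0]]
ft_force: [0.7, -0.3, 0.1]
grip_width: 0.0512
```

```bash
python3 -c "
from h import *
snap('wrist','w11'); carrots('w11')
plan(0.555,0.244,0.0,-10)"
```

```text
w11 px [205.  83.] n 1785 rect c [460. 363.] size 83 26 axis deg 77.7 z [0.028 0.035 0.041]
w11 px [319. 181.] n 1464 rect c [554. 245.] size 84 24 axis deg 80.3 z [0.031 0.037 0.041]
w11 px [261. 186.] n 1591 rect c [491. 249.] size 84 26 axis deg 73.9 z [0.031 0.037 0.041]
t 24.18 tcp [0.5568 0.2464 0.1884] ydir -9.76 tilt 0.59 q7 -32.2 w 0.0514 F [ 0.3 -0.4  0.6] M [ 0.03  0.02 -0.01] => linear [-0.3  -0.33 18.84] dist cm 18.8 yaw 0.2
```

View pics/w11.png

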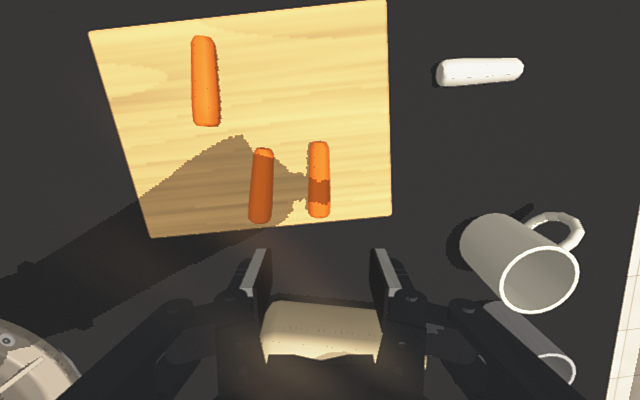

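>>> send_rows:
  rows:
    - {"jaw": 0.6, "linear": [-0.3, -0.2, 5], "yaw": 0}
    - {"jaw": 0.6, "linear": [-0.3, -0.3, 10], "yaw": 0}
    - {"jaw": 0.6, "linear": [-0.3, -0.3, 14], "yaw": 0}
    - {"jaw": 0.6, "linear": [-0.3, -0.3, 17], "yaw": 0}
    - {"jaw": 0.6, "linear": [-0.3, -0.3, 18.3], "yaw": 0}
    - {"jaw": 0.6, "linear": [-0.3, -0.3, 18.8], "yaw": 0}
    - {"jaw": 0.6, "linear": [-0.3, -0.3, 18.8], "yaw": 0}

```text
clock: 25.05
tool_pos: [0.556, 0.2442, 0.0014]
orientation: [[0.17, 0.985, 0.011], [0.985, -0.17, 0.001], [0.003, 0.011, -1.0]]
ft_force: [0.3, 0.1, -0.3]
grip_width: 0.0513
```

>>> send_rows:
  rows:
    - {"jaw": 0, "linear": [0, 0, 0], "yaw": 0}
    - {"jaw": 0, "linear": [0, 0, 0], "yaw": 0}
    - {"jaw": 0, "linear": [0, 0, 0], "yaw": 0}
    - {"jaw": 0, "linear": [0, 0, 0], "yaw": 0}
    - {"jaw": 0, "linear": [0, 0, 0], "yaw": 0}
  squeeze: 30

```text
clock: 25.68
tool_pos: [0.5566, 0.2446, 0.0026]
orientation: [[0.17, 0.985, 0.013], [0.985, -0.17, 0.002], [0.004, 0.012, -1.0]]
ft_force: [-3.0, -0.7, 10.4]
grip_width: 0.0232
```

```bash
python3 -c "
from h import *
plan(0.5275,0.015,0.28,-85.5)"
```

```text
t 25.68 tcp [0.5566 0.2446 0.0026] ydir -9.8 tilt 0.74 q7 -26.8 w 0.0232 F [-3.  -0.7 10.4] M [-0.14  0.44 -0.06] => linear [-23.01   1.38 -27.81] dist cm 36.1 yaw 75.7
```

>>> send_rows:
  rows:
    - {"jaw": 0, "linear": [0, 0, -5], "yaw": 0}
    - {"jaw": 0, "linear": [0, 0, -11], "yaw": 7}
    - {"jaw": 0, "linear": [0, 0, -17], "yaw": 17}
    - {"jaw": 0, "linear": [-3, 0.2, -23], "yaw": 27}
    - {"jaw": 0, "linear": [-8, 0.5, -28], "yaw": 37}
    - {"jaw": 0, "linear": [-13, 1, -28], "yaw": 47}
    - {"jaw": 0, "linear": [-18, 1.1, -28], "yaw": 57}
    - {"jaw": 0, "linear": [-23, 1.1, -28], "yaw": 67}

```text
clock: 26.68
tool_pos: [0.5243, 0.0139, 0.2825]
orientation: [[0.975, 0.223, 0.014], [0.223, -0.975, 0.003], [0.014, 0.0, -1.0]]
ft_force: [1.4, -0.3, -0.7]
grip_width: 0.0233
```

>>> send_rows:
  rows:
    - {"jaw": 0, "linear": [0, 0, 0], "yaw": 8.7}
    - {"jaw": 0, "linear": [0, 0, 0], "yaw": 8.7}
    - {"jaw": 0, "linear": [0, 0, 0], "yaw": 8.7}

```text
clock: 27.05
tool_pos: [0.5244, 0.0147, 0.2827]
orientation: [[0.997, 0.077, 0.014], [0.077, -0.997, 0.003], [0.014, -0.002, -1.0]]
ft_force: [-0.1, 0.1, -0.7]
grip_width: 0.0231
```

```bash
python3 -c "
from h import *
plan(0.5244,0.015,0.195,-85.5)
snap('wrist','w12')"
```

```text
t 27.05 tcp [0.5244 0.0147 0.2827] ydir -85.56 tilt 0.83 q7 -88.1 w 0.0231 F [-0.1  0.1 -0.7] M [-0.04 -0.01  0.01] => linear [-0.12 -0.02  8.77] dist cm 8.8 yaw -0.1
```

View pics/w12.png

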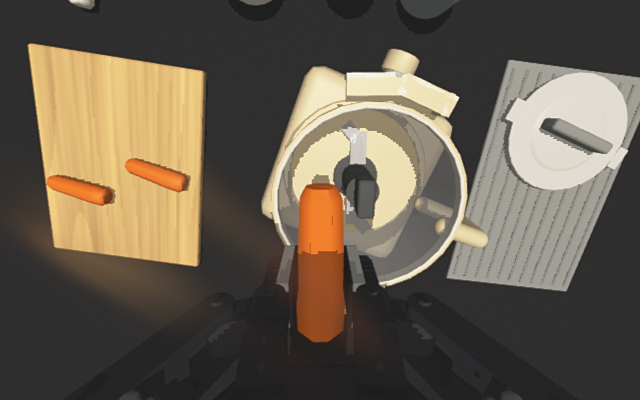

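>>> send_rows:
  rows:
    - {"jaw": 0, "linear": [-0.1, 0, 4], "yaw": 0}
    - {"jaw": 0, "linear": [-0.1, 0, 7], "yaw": 0}
    - {"jaw": 0, "linear": [-0.1, 0, 9.1], "yaw": 0}
    - {"jaw": 0, "linear": [-0.1, 0, 9.1], "yaw": 0}
    - {"jaw": 0, "linear": [-0.1, 0, 9.1], "yaw": 0}
    - {"jaw": 0.5, "linear": [-0.1, 0, 9.1], "yaw": 0}
    - {"jaw": 0.5, "linear": [-0.1, 0, 9.1], "yaw": 0}
    - {"jaw": 0.5, "linear": [-0.1, 0, 9.1], "yaw": 0}

```text
clock: 28.1
tool_pos: [0.5248, 0.015, 0.1919]
orientation: [[0.997, 0.077, 0.014], [0.077, -0.997, 0.003], [0.015, -0.002, -1.0]]
ft_force: [-0.2, -0.5, 0.9]
grip_width: 0.0428
```

>>> send_rows:
  rows:
    - {"jaw": 0.6, "linear": [0, 0, -4], "yaw": 0}
    - {"jaw": 0.6, "linear": [0, 0, -9], "yaw": 0}
    - {"jaw": 0.6, "linear": [-1, 0, -14], "yaw": 0}
    - {"jaw": 0.6, "linear": [-3, 0, -16], "yaw": 0}
    - {"jaw": 0.6, "linear": [-3, 0, -16], "yaw": 0}

```text
clock: 28.72
tool_pos: [0.4925, 0.012, 0.353]
orientation: [[0.997, 0.077, 0.017], [0.077, -0.997, 0.006], [0.017, -0.005, -1.0]]
ft_force: [1.0, 0.2, -0.9]
grip_width: 0.0511
```

```bash
python3 -c "
from h import *
snap('wrist','w13'); carrots('w13')
plan(0.491,0.2485,0.19,-16)"
```

```text
w13 px [312. 143.] n 1042 rect c [523.  27.] size 82 24 axis deg -171.7 z [0.117 0.122 0.126]
w13 px [177. 146.] n 798 rect c [490. 248.] size 84 25 axis deg 73.8 z [0.029 0.036 0.041]
w13 px [109. 160.] n 807 rect c [459. 362.] size 86 27 axis deg 76.8 z [0.027 0.036 0.041]
t 28.77 tcp [0.4926 0.0123 0.352 ] ydir -85.54 tilt 0.95 q7 -95.1 w 0.0512 F [-0.4 -0.  -0.9] M [ 0.01 -0.01 -0.01] => linear [  1.42 -23.5   16.31] dist cm 28.6 yaw -69.5
```

View pics/w13.png

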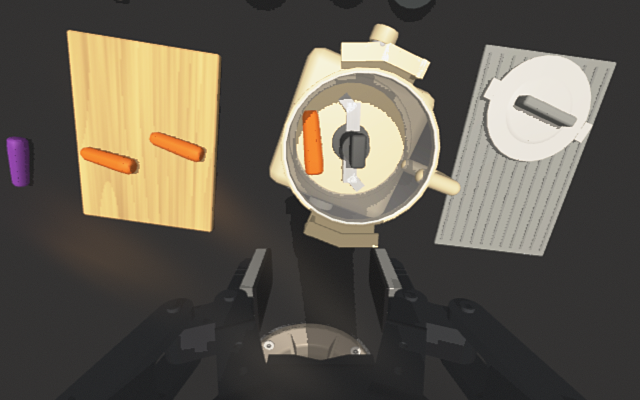

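Carrot 1 lies in the bowl at (313,142). Next is the second carrot, at (0.4905, 0.2485).

>>> send_rows:
  rows:
    - {"jaw": 0.6, "linear": [0, -3.5, 0], "yaw": -9}
    - {"jaw": 0.6, "linear": [0.2, -7, 0], "yaw": -19}
    - {"jaw": 0.6, "linear": [0.5, -11, 2], "yaw": -29}
    - {"jaw": 0.6, "linear": [0.8, -15, 5], "yaw": -39}
    - {"jaw": 0.6, "linear": [1, -19, 8], "yaw": -49}
    - {"jaw": 0.6, "linear": [1.2, -22, 11], "yaw": -59}
    - {"jaw": 0.6, "linear": [1.4, -23.5, 14], "yaw": -69.5}
    - {"jaw": 0.6, "linear": [1.4, -23.5, 17], "yaw": -69.5}

```text
clock: 29.78
tool_pos: [0.4906, 0.2495, 0.1805]
orientation: [[0.272, 0.962, 0.014], [0.962, -0.272, 0.004], [0.007, 0.013, -1.0]]
ft_force: [0.3, 0.1, -0.0]
grip_width: 0.051
```

>>> send_rows:
  rows:
    - {"jaw": 0.6, "linear": [0, 0, 1], "yaw": 0}
    - {"jaw": 0.6, "linear": [0, 0, 1], "yaw": 0}

```text
clock: 30.02
tool_pos: [0.4907, 0.2491, 0.1697]
orientation: [[0.272, 0.962, 0.013], [0.962, -0.272, 0.002], [0.006, 0.012, -1.0]]
ft_force: [-0.2, -1.0, -0.9]
grip_width: 0.0508
```

```bash
python3 -c "
from h import *
snap('wrist','w14'); carrots('w14')
plan(0.4905,0.2487,0.0,-16)"
```

```text
w14 px [254.  79.] n 1919 rect c [459. 363.] size 83 26 axis deg 77.3 z [0.031 0.036 0.041]
w14 px [319. 185.] n 1522 rect c [490. 250.] size 84 24 axis deg 74.2 z [0.031 0.036 0.041]
t 30.07 tcp [0.4911 0.2494 0.1707] ydir -15.81 tilt 0.84 q7 -39.9 w 0.0511 F [ 1.2 -0.4  0.1] M [-0.    0.08 -0.03] => linear [-0.2  -0.26 17.06] dist cm 17.1 yaw 0.2
```

>>> send_rows:
  rows:
    - {"jaw": 0.6, "linear": [-0.1, -0.2, 5], "yaw": 0}
    - {"jaw": 0.6, "linear": [-0.1, -0.2, 10], "yaw": 0}
    - {"jaw": 0.6, "linear": [-0.1, -0.2, 13.5], "yaw": 0}
    - {"jaw": 0.6, "linear": [-0.1, -0.2, 16], "yaw": 0}
    - {"jaw": 0.6, "linear": [-0.1, -0.2, 17], "yaw": 0}
    - {"jaw": 0.6, "linear": [-0.1, -0.2, 17], "yaw": 0}

```text
clock: 30.82
tool_pos: [0.4918, 0.2496, 0.0012]
orientation: [[0.273, 0.962, 0.015], [0.962, -0.273, 0.003], [0.007, 0.013, -1.0]]
ft_force: [0.1, -0.2, 0.1]
grip_width: 0.0512
```

>>> send_rows:
  rows:
    - {"jaw": 0, "linear": [0, 0, 0], "yaw": 0}
    - {"jaw": 0, "linear": [0, 0, 0], "yaw": 0}
    - {"jaw": 0, "linear": [0, 0, 0], "yaw": 0}
    - {"jaw": 0, "linear": [0, 0, 0], "yaw": 0}
    - {"jaw": 0, "linear": [0, 0, 0], "yaw": 0}

```text
clock: 31.45
tool_pos: [0.4926, 0.2501, 0.0026]
orientation: [[0.273, 0.962, 0.016], [0.962, -0.273, 0.005], [0.009, 0.014, -1.0]]
ft_force: [-1.3, -0.6, 10.0]
grip_width: 0.0229
```

```bash
python3 -c "
from h import *
plan(0.5307,-0.065,0.285,-85.5)"
```

```text
t 31.45 tcp [0.4926 0.2501 0.0026] ydir -15.83 tilt 0.97 q7 -31.0 w 0.0229 F [-1.3 -0.6 10. ] M [-0.31  0.33  0.01] => linear [-29.02  12.67 -28.33] dist cm 42.5 yaw 69.7
```

>>> send_rows:
  rows:
    - {"jaw": 0, "linear": [0, 0, -5], "yaw": 0}
    - {"jaw": 0, "linear": [0, 0, -11], "yaw": 7}
    - {"jaw": 0, "linear": [0, 0, -17], "yaw": 17}
    - {"jaw": 0, "linear": [-3, 1.3, -23], "yaw": 27}
    - {"jaw": 0, "linear": [-8, 3.5, -28.5], "yaw": 37}
    - {"jaw": 0, "linear": [-13, 5.7, -28.5], "yaw": 47}
    - {"jaw": 0, "linear": [-18, 7.9, -28.5], "yaw": 57}
    - {"jaw": 0, "linear": [-23, 10, -28.5], "yaw": 67}

```text
clock: 32.45
tool_pos: [0.5214, -0.0021, 0.288]
orientation: [[0.993, 0.119, 0.018], [0.119, -0.993, 0.007], [0.019, -0.005, -1.0]]
ft_force: [0.7, 0.9, -0.9]
grip_width: 0.0232
```

```bash
python3 -c "
from h import *
plan(0.5307,-0.065,0.285,-85.5)"
```

```text
t 32.45 tcp [ 0.5214 -0.0021  0.288 ] ydir -83.18 tilt 1.11 q7 -82.4 w 0.0232 F [ 0.7  0.9 -0.9] M [ 0.01  0.05 -0.02] => linear [0.17 6.36 0.27] dist cm 6.4 yaw 2.3
```

>>> send_rows:
  rows:
    - {"jaw": 0, "linear": [0.1, 3.5, 0], "yaw": 2}
    - {"jaw": 0, "linear": [0.2, 6.4, 0], "yaw": 2}
    - {"jaw": 0, "linear": [0.2, 6.4, 4], "yaw": 2}
    - {"jaw": 0, "linear": [0.2, 6.4, 7], "yaw": 2}
    - {"jaw": 0, "linear": [0.2, 6.4, 9.6], "yaw": 2}
    - {"jaw": 0, "linear": [0.2, 6.4, 9.6], "yaw": 2}
    - {"jaw": 0, "linear": [0.2, 6.4, 9.6], "yaw": 2}

```text
clock: 33.33
tool_pos: [0.5332, -0.0649, 0.193]
orientation: [[0.996, 0.084, 0.019], [0.084, -0.996, 0.007], [0.02, -0.006, -1.0]]
ft_force: [0.0, -0.6, -0.2]
grip_width: 0.0231
```

```bash
python3 -c "
from h import *
plan(0.5307,-0.065,0.191,-85.5)"
```

```text
t 33.33 tcp [ 0.5332 -0.0649  0.193 ] ydir -85.2 tilt 1.18 q7 -67.1 w 0.0231 F [ 0.  -0.6 -0.2] M [-0.03 -0.02  0.04] => linear [-0.25 -0.01  0.19] dist cm 0.3 yaw 0.3
```

>>> send_rows:
  rows:
    - {"jaw": 0.5, "linear": [-0.2, 0, 0.2], "yaw": 0}
    - {"jaw": 0.5, "linear": [-0.2, 0, 0.2], "yaw": 0}
    - {"jaw": 0.5, "linear": [-0.2, 0, 0.2], "yaw": 0}
    - {"jaw": 0.6, "linear": [-0.2, 0, -3], "yaw": 0}
    - {"jaw": 0.6, "linear": [-0.2, 0, -8], "yaw": 0}
    - {"jaw": 0.6, "linear": [-2, -2, -13], "yaw": 0}
    - {"jaw": 0.6, "linear": [-4, -4, -16], "yaw": 0}
    - {"jaw": 0.6, "linear": [-4, -4, -16], "yaw": 0}

```text
clock: 34.33
tool_pos: [0.487, -0.0284, 0.3545]
orientation: [[0.996, 0.086, 0.023], [0.086, -0.996, 0.013], [0.024, -0.011, -1.0]]
ft_force: [0.0, -0.7, -0.1]
grip_width: 0.0513
```

```bash
python3 -c "
from h import *
snap('wrist','w15'); carrots('w15')
plan(0.459,0.3625,0.18,-12.8)"
```

```text
w15 px [284. 137.] n 1100 rect c [523.  26.] size 82 25 axis deg -171.4 z [0.117 0.122 0.126]
w15 px [350. 140.] n 986 rect c [529. -61.] size 25 82 axis deg 176.6 z [0.116 0.122 0.126]
w15 px [ 87. 154.] n 818 rect c [458. 362.] size 84 26 axis deg 76.6 z [0.027 0.036 0.041]
t 34.38 tcp [ 0.4871 -0.0288  0.3532] ydir -85.06 tilt 1.38 q7 -92.5 w 0.0512 F [ 0.2  0.5 -0.3] M [-0.01  0.03 -0.02] => linear [  0.18 -39.07  17.69] dist cm 42.9 yaw -72.3
```

View pics/w15.png

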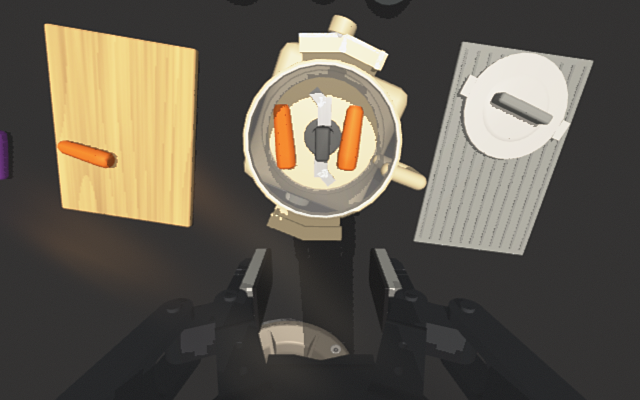

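Two carrots are in the bowl, at (284,137) and (350,140). One is left, at (0.4585, 0.362).

>>> send_rows:
  rows:
    - {"jaw": 0.6, "linear": [0, -4, 0], "yaw": -9}
    - {"jaw": 0.6, "linear": [0, -9, 0], "yaw": -19}
    - {"jaw": 0.6, "linear": [0, -14, 1], "yaw": -29}
    - {"jaw": 0.6, "linear": [0, -19, 4], "yaw": -39}
    - {"jaw": 0.6, "linear": [0, -24, 8], "yaw": -49}
    - {"jaw": 0.6, "linear": [0.1, -29, 12], "yaw": -59}
    - {"jaw": 0.6, "linear": [0.2, -34, 15], "yaw": -69}
    - {"jaw": 0.6, "linear": [0.2, -38.5, 18], "yaw": -72.3}

```text
clock: 35.38
tool_pos: [0.4599, 0.3576, 0.1735]
orientation: [[0.218, 0.976, 0.02], [0.976, -0.218, 0.008], [0.012, 0.018, -1.0]]
ft_force: [0.3, 0.5, 1.5]
grip_width: 0.051
```

```bash
python3 -c "
from h import *
snap('wrist','w16'); carrots('w16')
snap('wrist','w16'); carrots('w16')
plan(0.459,0.3625,0.0,-12.8)"
```

```text
w16 px [316. 181.] n 1373 rect c [459. 364.] size 84 25 axis deg 77.8 z [0.031 0.036 0.041]
w16 px [320. 185.] n 1419 rect c [459. 364.] size 84 24 axis deg 77.6 z [0.031 0.036 0.041]
t 35.48 tcp [0.4576 0.3597 0.1713] ydir -12.4 tilt 1.05 q7 -42.6 w 0.0515 F [-0.4  0.1 -0.7] M [-0.08  0.08 -0.01] => linear [ 0.16 -0.2  17.13] dist cm 17.1 yaw 0.4
```

>>> send_rows:
  rows:
    - {"jaw": 0.6, "linear": [0.2, -0.2, 5], "yaw": 0}
    - {"jaw": 0.6, "linear": [0.3, -0.2, 10], "yaw": 0}
    - {"jaw": 0.6, "linear": [0.3, -0.2, 13.5], "yaw": 0}
    - {"jaw": 0.6, "linear": [0.3, -0.2, 16], "yaw": 0}
    - {"jaw": 0.6, "linear": [0.3, -0.2, 17.1], "yaw": 0}
    - {"jaw": 0.6, "linear": [0.3, -0.2, 17.1], "yaw": 0}
    - {"jaw": 0.4, "linear": [0.3, -0.2, 17.1], "yaw": 0}
    - {"jaw": 0, "linear": [0.3, -0.2, 17.1], "yaw": 0}

```text
clock: 36.48
tool_pos: [0.4599, 0.3643, 0.0014]
orientation: [[0.215, 0.977, 0.019], [0.977, -0.215, 0.006], [0.01, 0.017, -1.0]]
ft_force: [-0.2, 0.2, 2.5]
grip_width: 0.0235
```

>>> send_rows:
  rows:
    - {"jaw": 0, "linear": [0, 0, 0], "yaw": 0}
    - {"jaw": 0, "linear": [0, 0, 0], "yaw": 0}
    - {"jaw": 0, "linear": [0, 0, 0], "yaw": 0}
    - {"jaw": 0, "linear": [0, 0, -4], "yaw": 0}
    - {"jaw": 0, "linear": [0, 0, -10], "yaw": 0}
    - {"jaw": 0, "linear": [0, 0, -16], "yaw": 0}
    - {"jaw": 0, "linear": [0, 0, -22], "yaw": 0}
    - {"jaw": 0, "linear": [0, 0, -28.5], "yaw": 0}

```text
clock: 37.48
tool_pos: [0.4543, 0.3622, 0.2857]
orientation: [[0.215, 0.976, 0.019], [0.977, -0.215, 0.006], [0.01, 0.017, -1.0]]
ft_force: [-0.8, 0.7, -0.4]
grip_width: 0.0238
```

```bash
python3 -c "
from h import *
plan(0.5654,-0.022,0.285,4.5)"
```

```text
t 37.48 tcp [0.4543 0.3622 0.2857] ydir -12.42 tilt 1.12 q7 -47.6 w 0.0238 F [-0.8  0.7 -0.4] M [ 0.06 -0.01  0.03] => linear [-35.13  19.11   0.05] dist cm 40.0 yaw -16.9
```

>>> send_rows:
  rows:
    - {"jaw": 0, "linear": [-4, 2.2, 0], "yaw": -3}
    - {"jaw": 0, "linear": [-9, 4.9, 0], "yaw": -7}
    - {"jaw": 0, "linear": [-14, 7.6, 0], "yaw": -11}
    - {"jaw": 0, "linear": [-19, 10.3, 0], "yaw": -15}
    - {"jaw": 0, "linear": [-24, 13, 0], "yaw": -17}
    - {"jaw": 0, "linear": [-29, 15.8, 0], "yaw": -17}
    - {"jaw": 0, "linear": [-33, 18, 0], "yaw": -17}
    - {"jaw": 0, "linear": [-35.1, 19.1, 0], "yaw": -17}

```text
clock: 38.48
tool_pos: [0.5655, -0.0245, 0.2856]
orientation: [[-0.077, 0.997, 0.019], [0.997, 0.077, 0.006], [0.004, 0.019, -1.0]]
ft_force: [0.2, 1.0, -0.7]
grip_width: 0.0233
```

```bash
python3 -c "
from h import *
snap('wrist','w17')
plan(0.5654,-0.022,0.192,4.5)"
```

```text
t 38.52 tcp [ 0.5657 -0.0266  0.2857] ydir 4.34 tilt 1.13 q7 13.1 w 0.0233 F [-1.3 -2.2 -1.9] M [-0.13  0.12 -0.01] => linear [ 0.43 -0.18  9.37] dist cm 9.4 yaw -0.2
```

View pics/w17.png

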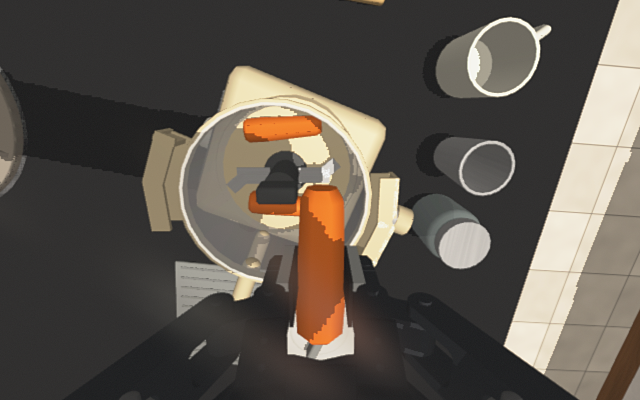

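>>> send_rows:
  rows:
    - {"jaw": 0, "linear": [0.4, -0.2, 4], "yaw": 0}
    - {"jaw": 0, "linear": [0.4, -0.2, 7], "yaw": 0}
    - {"jaw": 0, "linear": [0.4, -0.2, 9.3], "yaw": 0}
    - {"jaw": 0, "linear": [0.4, -0.2, 9.3], "yaw": 0}
    - {"jaw": 0, "linear": [0.4, -0.2, 9.3], "yaw": 0}
    - {"jaw": 0.5, "linear": [0.4, -0.2, 9.3], "yaw": 0}
    - {"jaw": 0.5, "linear": [0.4, -0.2, 9.3], "yaw": 0}
    - {"jaw": 0.5, "linear": [0.4, -0.2, 9.3], "yaw": 0}

```text
clock: 39.52
tool_pos: [0.5653, -0.0223, 0.193]
orientation: [[-0.076, 0.997, 0.02], [0.997, 0.076, 0.005], [0.004, 0.02, -1.0]]
ft_force: [0.8, -0.3, 0.1]
grip_width: 0.0428
```

```bash
python3 -c "
from h import *
plan(0.5926,-0.329,0.30,-18.3)"
```

```text
t 39.52 tcp [ 0.5653 -0.0223  0.193 ] ydir 4.35 tilt 1.16 q7 17.9 w 0.0428 F [ 0.8 -0.3  0.1] M [0.05 0.02 0.04] => linear [-30.75   0.61 -10.81] dist cm 32.6 yaw 22.6
```

>>> send_rows:
  rows:
    - {"jaw": 0.6, "linear": [0, 0, -4], "yaw": 0}
    - {"jaw": 0.6, "linear": [0, 0, -9], "yaw": 0}
    - {"jaw": 0.6, "linear": [-2, -1, -13], "yaw": 0}
    - {"jaw": 0.6, "linear": [-5, -3, -16], "yaw": 0}
    - {"jaw": 0.6, "linear": [-6, -4, -16], "yaw": 0}
    - {"jaw": 0.6, "linear": [-6, -4, -16], "yaw": 0}

```text
clock: 40.28
tool_pos: [0.5263, -0.0861, 0.3517]
orientation: [[-0.075, 0.997, 0.02], [0.997, 0.075, 0.007], [0.005, 0.02, -1.0]]
ft_force: [0.6, -0.3, -0.5]
grip_width: 0.0515
```

```bash
python3 -c "
from h import *
snap('wrist','w18'); carrots('w18')
p,w=cloud('w18'); m=box(w,.49,.57,-.045,-.00,.193,.206); fit(w[m],'rib top');
plan(0.5926,-0.329,0.25,-18.3)"
```

```text
w18 px [320.  75.] n 1308 rect c [522.  26.] size 82 24 axis deg -171.3 z [0.117 0.122 0.126]
w18 px [337. 134.] n 2311 rect c [533. -45.] size 102 83 axis deg -145.2 z [0.117 0.127 0.136]
rib top 537 c [526.7 -24.7] mean [526.9 -24.4] size 35.2 15.3 ang 4.2 pca -175.8 z [0.1974 0.1993 0.2007]
t 40.33 tcp [ 0.5267 -0.0851  0.3513] ydir 4.38 tilt 1.14 q7 12.7 w 0.0514 F [-0.2  0.4 -0.8] M [0.04 0.03 0.01] => linear [-24.86   4.51  10.11] dist cm 27.2 yaw 22.7
```

View pics/w18.png

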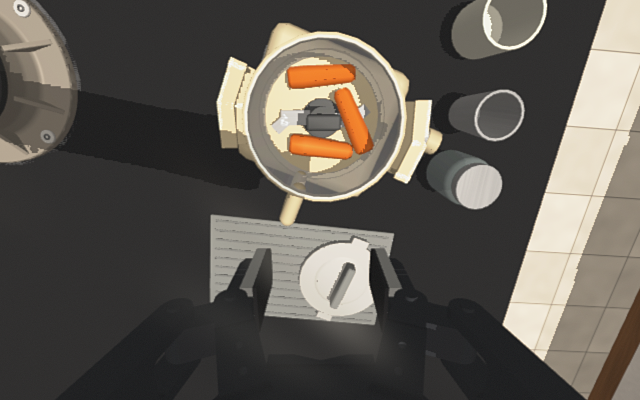

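All three carrots are in the bowl, at (320,75), (353,120) and (320,147), the blade is still home, and the lid is on the mat. Back to the lid.

>>> send_rows:
  rows:
    - {"jaw": 1, "linear": [-4, 0.7, 0], "yaw": 5}
    - {"jaw": 1, "linear": [-9, 1.6, 1], "yaw": 11}
    - {"jaw": 1, "linear": [-14, 2.5, 3], "yaw": 17}
    - {"jaw": 1, "linear": [-19, 3.4, 6], "yaw": 22.7}
    - {"jaw": 1, "linear": [-23, 4.2, 9], "yaw": 22.7}
    - {"jaw": 1, "linear": [-25, 4.5, 10], "yaw": 22.7}
    - {"jaw": 1, "linear": [-25, 4.5, 10], "yaw": 22.7}
    - {"jaw": 1, "linear": [-25, 4.5, 10], "yaw": 22.7}

```text
clock: 41.32
tool_pos: [0.593, -0.3292, 0.2504]
orientation: [[0.313, 0.949, 0.018], [0.95, -0.313, 0.006], [0.012, 0.015, -1.0]]
ft_force: [0.0, 1.3, -0.2]
grip_width: 0.0854
```

```bash
python3 -c "
from h import *
snap('wrist','w19');
p,w=cloud('w19'); fit(w[box(w,0.48,0.71,-0.43,-0.23,0.042,0.055)],'lidbar')
q=w[box(w,0.48,0.71,-0.43,-0.23,0.015,0.023)]; fit(q,'disc'); print(np.linalg.lstsq(np.c_[q[:,:2],np.ones(len(q))],q[:,2],rcond=None)[0])
plan(0.5926,-0.329,0.009,-18.3)"
```

```text
lidbar 877 c [ 590.2 -326.5] mean [ 591.2 -324.3] size 89.9 15.4 ang 71.9 pca 72.2 z [0.0435 0.0461 0.0475]
disc 10736 c [ 590.4 -326.6] mean [ 591.9 -321.7] size 160.3 161.1 ang 29.3 pca 71.5 z [0.0173 0.019  0.0218]
[-0.0010177  -0.00110426  0.01952253]
t 41.38 tcp [ 0.5932 -0.3291  0.2509] ydir -18.24 tilt 1.14 q7 29.4 w 0.0851 F [ 0.4  0.1 -0.2] M [ 0.   -0.02 -0.05] => linear [-0.3  -0.44 24.18] dist cm 24.2 yaw 0.1
```

View pics/w19.png

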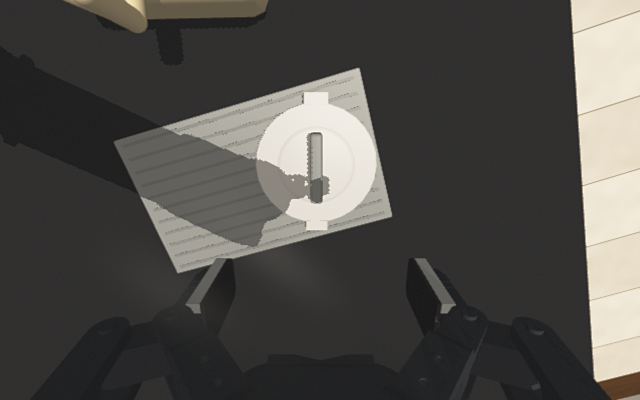

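```bash
python3 -c "
from h import *
plan(0.5903,-0.3266,0.009,-18)"
```

```text
t 41.38 tcp [ 0.5932 -0.3291  0.2509] ydir -18.24 tilt 1.14 q7 29.4 w 0.0851 F [ 0.4  0.1 -0.2] M [ 0.   -0.02 -0.05] => linear [-0.14 -0.73 24.18] dist cm 24.2 yaw -0.2
```

>>> send_rows:
  rows:
    - {"jaw": 1, "linear": [-0.1, -0.3, 6], "yaw": 0}
    - {"jaw": 1, "linear": [-0.1, -0.7, 12], "yaw": 0}
    - {"jaw": 1, "linear": [-0.1, -0.7, 18], "yaw": 0}
    - {"jaw": 1, "linear": [-0.1, -0.7, 22], "yaw": -0.2}
    - {"jaw": 1, "linear": [-0.1, -0.7, 23.5], "yaw": -0.2}
    - {"jaw": 1, "linear": [-0.1, -0.7, 24.2], "yaw": -0.2}
    - {"jaw": 1, "linear": [-0.1, -0.7, 24.2], "yaw": -0.2}

```text
clock: 42.25
tool_pos: [0.5915, -0.3264, 0.01]
orientation: [[0.309, 0.951, 0.02], [0.951, -0.309, 0.006], [0.012, 0.017, -1.0]]
ft_force: [-0.9, 1.0, 1.3]
grip_width: 0.0857
```

>>> send_rows:
  rows:
    - {"jaw": 0, "linear": [0, 0, 0], "yaw": 0}
    - {"jaw": 0, "linear": [0, 0, 0], "yaw": 0}
    - {"jaw": 0, "linear": [0, 0, 0], "yaw": 0}
    - {"jaw": 0, "linear": [0, 0, 0], "yaw": 0}
    - {"jaw": 0, "linear": [0, 0, 0], "yaw": 0}
    - {"jaw": 0, "linear": [0, 0, 0], "yaw": 0}
  squeeze: 90

```text
clock: 43.0
tool_pos: [0.5917, -0.3265, 0.0106]
orientation: [[0.309, 0.951, 0.021], [0.951, -0.309, 0.006], [0.012, 0.018, -1.0]]
ft_force: [-1.9, 1.4, 8.2]
grip_width: 0.0134
```

```bash
python3 -c "
from h import *
plan(0.5276,-0.025,0.26,-18)"
```

```text
t 43.0 tcp [ 0.5917 -0.3265  0.0106] ydir -18.02 tilt 1.24 q7 39.3 w 0.0134 F [-1.9  1.4  8.2] M [ 0.4   0.54 -0.05] => linear [ 26.99 -14.98 -24.89] dist cm 39.7 yaw -0.0
```

>>> send_rows:
  rows:
    - {"jaw": 0, "linear": [0, 0, -2], "yaw": 0}
    - {"jaw": 0, "linear": [0, 0, -6], "yaw": 0}
    - {"jaw": 0, "linear": [0, 0, -12], "yaw": 0}
    - {"jaw": 0, "linear": [0, 0, -18], "yaw": 0}
    - {"jaw": 0, "linear": [3, -1.7, -23], "yaw": 0}
    - {"jaw": 0, "linear": [7, -3.9, -26], "yaw": 0}
    - {"jaw": 0, "linear": [12, -6.7, -26], "yaw": 0}
    - {"jaw": 0, "linear": [17, -9.4, -26], "yaw": 0}

```text
clock: 44.0
tool_pos: [0.5487, -0.1362, 0.2718]
orientation: [[0.31, 0.95, 0.022], [0.951, -0.31, 0.007], [0.013, 0.018, -1.0]]
ft_force: [1.6, 0.4, -0.4]
grip_width: 0.0133
```

```bash
python3 -c "
from h import *
plan(0.5276,-0.025,0.26,-18)"
```

```text
t 44.0 tcp [ 0.5487 -0.1362  0.2718] ydir -18.09 tilt 1.3 q7 8.8 w 0.0133 F [ 1.6  0.4 -0.4] M [ 0.05 -0.03  0.03] => linear [ 9.9  -5.48  1.22] dist cm 11.4 yaw -0.1
```

>>> send_rows:
  rows:
    - {"jaw": 0, "linear": [4, -2.2, 0], "yaw": 0}
    - {"jaw": 0, "linear": [8, -4.4, 0], "yaw": 0}
    - {"jaw": 0, "linear": [9.9, -5.5, 0], "yaw": 0}
    - {"jaw": 0, "linear": [9.9, -5.5, 0], "yaw": 0}
    - {"jaw": 0, "linear": [9.9, -5.5, 0], "yaw": 0}
    - {"jaw": 0, "linear": [9.9, -5.5, 0], "yaw": 0}

```text
clock: 44.75
tool_pos: [0.5271, -0.0264, 0.2724]
orientation: [[0.312, 0.95, 0.022], [0.95, -0.312, 0.007], [0.013, 0.019, -1.0]]
ft_force: [0.9, -0.2, -1.5]
grip_width: 0.0137
```

```bash
python3 -c "
from h import *
plan(0.5276,-0.025,0.22,-18)
snap('wrist','w20')
p,w=cloud('w20')
q=w[box(w,.42,.63,-.13,.08,.270,.292)]; fit(q,'disc'); print(np.linalg.lstsq(np.c_[q[:,:2],np.ones(len(q))],q[:,2],rcond=None)[0])
m=box(w,.40,.65,-.15,.1,.302,.315);fit(w[m],'bar')
"
```

```text
t 44.75 tcp [ 0.5271 -0.0264  0.2724] ydir -18.21 tilt 1.31 q7 -7.4 w 0.0137 F [ 0.9 -0.2 -1.5] M [0.03 0.06 0.04] => linear [ 0.07 -0.1   5.24] dist cm 5.2 yaw -0.2
disc 41012 c [527.8 -24.1] mean [5.339e+02 3.000e-01] size 154.9 160.1 ang 31.8 pca 161.9 z [0.2794 0.2808 0.2834]
[ 0.00294745 -0.00927724  0.27952945]
bar 5624 c [527.2 -26. ] mean [527.3 -20.4] size 87.9 39.7 ang 86.8 pca 71.8 z [0.3049 0.3081 0.3112]
```

View pics/w20.png

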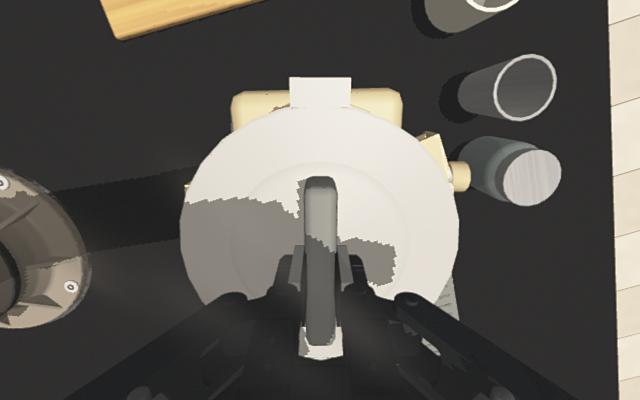

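```bash
python3 -c "
from h import *
p,w=cloud('w20'); t=np.array([.5271,-.0264]); a=np.radians(71.8); ex=np.array([np.cos(a),np.sin(a)]); ey=np.array([np.sin(a),-np.cos(a)])
q=w[box(w,.38,.68,-.2,.13,.272,.292)][:,:2]-t
X=q@ex; Y=q@ey; print('far tab',np.percentile(X,[99.8,99.95,100]), 'Y range',np.percentile(Y,[0,.05,99.95,100]))
T=q[(X>.084)]; print('tab Y',np.percentile(T@ey,[1,50,99]))
"
```

```text
far tab [0.09192351 0.09237887 0.09249168] Y range [-0.08232978 -0.08131618  0.07841097  0.07938452]
tab Y [-0.01611162 -0.00141907  0.01331106]
```

>>> send_rows:
  rows:
    - {"jaw": 0, "linear": [0.1, 0, 2], "yaw": 0}
    - {"jaw": 0, "linear": [0.1, 0, 4], "yaw": 0}
    - {"jaw": 0, "linear": [0.1, 0, 5], "yaw": 0}
    - {"jaw": 0, "linear": [0.1, 0, 5.6], "yaw": 0}
    - {"jaw": 0, "linear": [0.1, 0, 5.9], "yaw": 0}
    - {"jaw": 0, "linear": [0.1, 0, 6.1], "yaw": 0}
    - {"jaw": 0, "linear": [0.1, 0, 6.1], "yaw": 0}

```text
clock: 45.68
tool_pos: [0.5289, -0.0248, 0.2115]
orientation: [[0.312, 0.95, 0.022], [0.95, -0.312, 0.007], [0.013, 0.019, -1.0]]
ft_force: [-0.4, -0.1, -1.5]
grip_width: 0.0138
```

```bash
python3 -c "
from h import *
plan(0.529,-0.0233,0.2089,-18)"
```

```text
t 45.67 tcp [ 0.5289 -0.0248  0.2115] ydir -18.19 tilt 1.32 q7 -2.1 w 0.0138 F [-0.4 -0.1 -1.5] M [-0.03 -0.   -0.03] => linear [ 0.14 -0.04  0.26] dist cm 0.3 yaw -0.2
```

>>> send_rows:
  rows:
    - {"jaw": 0, "linear": [0.1, 0, 0.15], "yaw": 0}
    - {"jaw": 0, "linear": [0.1, 0, 0.25], "yaw": 0}
    - {"jaw": 0, "linear": [0.1, 0, 0.3], "yaw": 0}
    - {"jaw": 0, "linear": [0.1, 0, 0.3], "yaw": 0}

```text
clock: 46.18
tool_pos: [0.5294, -0.0238, 0.2086]
orientation: [[0.312, 0.95, 0.022], [0.95, -0.312, 0.007], [0.014, 0.019, -1.0]]
ft_force: [2.2, 1.0, 1.5]
grip_width: 0.0136
```

```bash
python3 -c "
from h import *
plan(0.529,-0.0233,0.2089,-18)
snap('scene','s21');snap('wrist','w21')
p,w=cloud('w21')
q=w[box(w,.42,.63,-.13,.08,.210,.2225)]; fit(q,'disc'); print(np.linalg.lstsq(np.c_[q[:,:2],np.ones(len(q))],q[:,2],rcond=None)[0])
"
```

```text
t 46.17 tcp [ 0.5294 -0.0238  0.2086] ydir -18.19 tilt 1.34 q7 -1.9 w 0.0136 F [2.2 1.  1.5] M [ 0.18  0.08 -0.06] => linear [ 0.03 -0.06 -0.03] dist cm 0.1 yaw -0.2
disc 45034 c [526.9 -17.3] mean [536.6   0.8] size 202.5 158.9 ang 14.4 pca 165.2 z [0.2157 0.2171 0.2219]
[-0.00154078 -0.01479232  0.21852135]
```

View pics/w21.png

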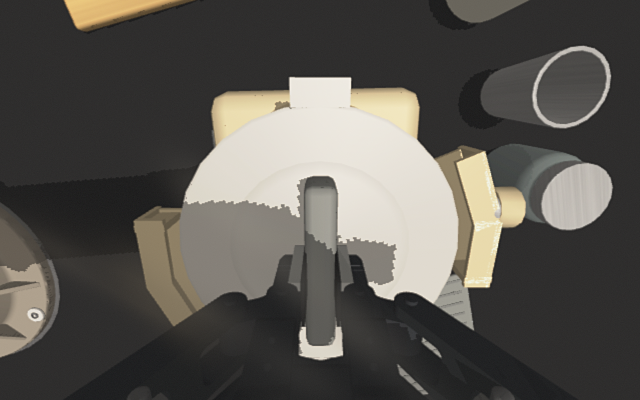

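Seated flat, with the disc top at 0.217 and both hooks clear of the tabs. Now I turn it clockwise.

>>> send_rows:
  rows:
    - {"jaw": 0, "linear": [-0.1, 0, 0], "yaw": 5}
    - {"jaw": 0, "linear": [-0.15, 0, 0], "yaw": 12}
    - {"jaw": 0, "linear": [-0.18, 0, 0], "yaw": 20}
    - {"jaw": 0, "linear": [-0.2, 0, 0], "yaw": 28}
    - {"jaw": 0, "linear": [-0.22, 0, 0], "yaw": 36}
    - {"jaw": 0, "linear": [-0.23, 0, 0], "yaw": 44}
    - {"jaw": 0, "linear": [-0.25, 0, 0], "yaw": 50}
    - {"jaw": 0, "linear": [-0.25, 0, 0], "yaw": 50}

```text
clock: 47.28
tool_pos: [0.5291, -0.0262, 0.2088]
orientation: [[0.928, 0.372, 0.023], [0.372, -0.928, 0.006], [0.024, 0.003, -1.0]]
ft_force: [1.6, 1.1, 3.6]
grip_width: 0.0136
```

```bash
python3 -c "
from h import *
plan(0.5276,-0.0264,0.2086,-107.8)
snap('wrist','w22')
p,w=cloud('w22')
q=w[box(w,.42,.63,-.13,.08,.213,.2205)]; print(np.linalg.lstsq(np.c_[q[:,:2],np.ones(len(q))],q[:,2],rcond=None)[0],np.median(q[:,2]))
"
```

```text
t 47.27 tcp [ 0.5291 -0.0262  0.2088] ydir -68.15 tilt 1.36 q7 -41.9 w 0.0136 F [1.6 1.1 3.6] M [ 0.   -0.19 -0.03] => linear [-0.15 -0.04  0.02] dist cm 0.2 yaw 39.7
[-0.00739074 -0.00035464  0.22164056] 0.21724078429236238
```

View pics/w22.png

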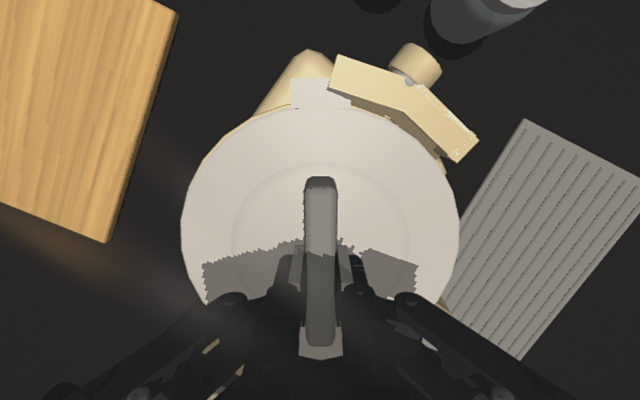

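Its tab is just entering under the hook's roof at (340,95), with small forces. I'll continue past the ball to the end stop.

>>> send_rows:
  rows:
    - {"jaw": 0, "linear": [-0.05, 0, 0], "yaw": 7}
    - {"jaw": 0, "linear": [-0.1, 0, 0], "yaw": 14}
    - {"jaw": 0, "linear": [-0.1, 0, 0], "yaw": 21}
    - {"jaw": 0, "linear": [-0.15, 0, 0], "yaw": 28}
    - {"jaw": 0, "linear": [-0.15, 0, 0], "yaw": 34}
    - {"jaw": 0, "linear": [-0.15, 0, 0], "yaw": 38}
    - {"jaw": 0, "linear": [-0.15, 0, 0], "yaw": 40}
    - {"jaw": 0, "linear": [-0.15, 0, 0], "yaw": 40}
  squeeze: 100

```text
clock: 48.32
tool_pos: [0.529, -0.0267, 0.2095]
orientation: [[0.952, -0.307, 0.025], [-0.307, -0.952, 0.006], [0.022, -0.014, -1.0]]
ft_force: [6.9, 0.3, 7.6]
grip_width: 0.0135
```

```bash
python3 -c "
from h import *
plan(0.5276,-0.0264,0.2086,-107.8)
snap('wrist','w23')
p,w=cloud('w23')
q=w[box(w,.42,.63,-.13,.08,.213,.2205)]; print(np.linalg.lstsq(np.c_[q[:,:2],np.ones(len(q))],q[:,2],rcond=None)[0],np.median(q[:,2]))
q=w[box(w,.548,.63,-.13,.08,.238,.2485)];fit(q,'bar')
"
```

```text
t 48.33 tcp [ 0.529  -0.0267  0.2095] ydir -107.86 tilt 1.5 q7 -79.5 w 0.0135 F [6.9 0.3 7.6] M [-0.39 -1.26  0.5 ] => linear [-0.14  0.01  0.09] dist cm 0.2 yaw -0.1
[0.00125237 0.00979419 0.21783386] 0.21808090447254616
bar 1644 c [558.1 -36. ] mean [559.6 -36.4] size 15.8 25.2 ang 72.7 pca 156.7 z [0.2419 0.2452 0.2465]
```

View pics/w23.png

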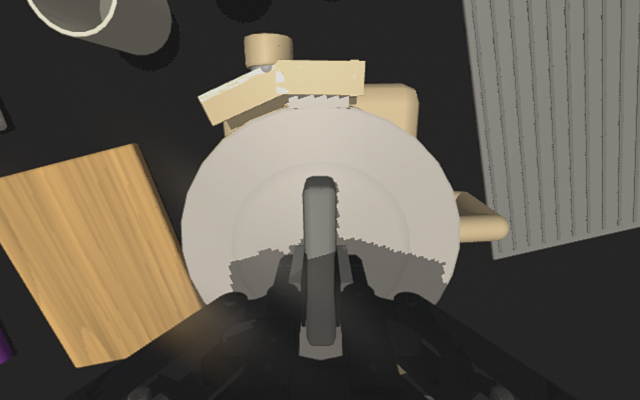

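A resisting moment of 0.5 N m. I'll press 2-3° further to be sure it's on the stop, then ease back.

>>> send_rows:
  rows:
    - {"jaw": 0, "linear": [-0.1, 0, 0], "yaw": 1.5}
    - {"jaw": 0, "linear": [-0.1, 0, 0], "yaw": 2.5}
    - {"jaw": 0, "linear": [-0.1, 0, 0], "yaw": 2.5}
    - {"jaw": 0, "linear": [-0.1, 0, 0], "yaw": 2.5}

```text
clock: 48.88
tool_pos: [0.5294, -0.0255, 0.21]
orientation: [[0.939, -0.342, 0.028], [-0.343, -0.939, 0.007], [0.024, -0.016, -1.0]]
ft_force: [8.5, 4.6, 2.8]
grip_width: 0.013
```

```bash
python3 -c "
from h import *
plan(0.5276,-0.0264,0.2086,-107.8)"
```

```text
t 48.88 tcp [ 0.5294 -0.0255  0.21  ] ydir -110.03 tilt 1.64 q7 -81.9 w 0.013 F [8.5 4.6 2.8] M [ 0.61 -1.59  1.3 ] => linear [-0.14  0.15  0.14] dist cm 0.2 yaw -2.2
```

>>> send_rows:
  rows:
    - {"jaw": 0, "linear": [0, 0, 0], "yaw": -1.2}
    - {"jaw": 0.15, "linear": [0, 0, 0], "yaw": -1.2}
    - {"jaw": 0.5, "linear": [0, 0, 0], "yaw": -1.2}
    - {"jaw": 1, "linear": [0, 0, 0], "yaw": -1.2}
    - {"jaw": 1, "linear": [0, 0, 0], "yaw": -1.2}
    - {"jaw": 1, "linear": [0, 0, -4], "yaw": -1.2}
    - {"jaw": 1, "linear": [0, 0, -10], "yaw": -1.2}
    - {"jaw": 1, "linear": [-3, 0, -16], "yaw": -1.2}

```text
clock: 49.88
tool_pos: [0.5094, -0.017, 0.3372]
orientation: [[0.948, -0.319, 0.01], [-0.319, -0.948, 0.013], [0.005, -0.015, -1.0]]
ft_force: [-0.2, -0.2, -1.2]
grip_width: 0.0854
```

>>> send_rows:
  rows:
    - {"jaw": 1, "linear": [0, 0, 0], "yaw": 0}
    - {"jaw": 1, "linear": [0, 0, 0], "yaw": 0}
    - {"jaw": 1, "linear": [0, 0, 0], "yaw": 0}

```text
clock: 50.25
tool_pos: [0.5091, -0.0169, 0.3362]
orientation: [[0.948, -0.319, 0.008], [-0.319, -0.948, 0.01], [0.005, -0.012, -1.0]]
ft_force: [-0.3, 0.2, 0.0]
grip_width: 0.0855
```

```bash
python3 -c "
from h import *
plan()
snap('wrist','w24');snap('scene','s24');snap('side','sd24')
for n in ['w24','s24','sd24']:
    p,w=cloud(n)
    q=w[box(w,.46,.6,-.08,.03,.24,.252)];fit(q,n+' bar')
    q=w[box(w,.42,.63,-.13,.08,.213,.2205)]; r=np.hypot(q[:,0]-.5275,q[:,1]+.025); q=q[r<.078]; print(np.linalg.lstsq(np.c_[q[:,:2],np.ones(len(q))],q[:,2],rcond=None)[0],np.median(q[:,2]))
carrots('w24')
carrots('s24')
"
```

```text
t 50.25 tcp [ 0.5091 -0.0169  0.3362] ydir -108.62 tilt 0.76 q7 -108.9 w 0.0855 F [-0.3  0.2  0. ] M [-0.03 -0.02  0.03] => linear [0. 0. 0.] dist cm 0.0 yaw 0
w24 bar 1763 c [527.6 -24.6] mean [529.9 -25.7] size 15.6 88.9 ang 72.1 pca 162.1 z [0.2416 0.2441 0.2454]
[-0.00259128  0.00044015  0.21876278] 0.21705609335237847
s24 bar 130 c [529.7 -24.8] mean [531.6 -24.9] size 17.5 87.9 ang 71.6 pca 161.9 z [0.2409 0.243  0.2455]
[0.00021795 0.0005469  0.21645263] 0.2164250894659098
sd24 bar 119 c [524.3 -28.2] mean [525.2 -28.9] size 20.5 89.4 ang 75.0 pca 162.1 z [0.2406 0.2436 0.2462]
[-0.00272001 -0.00295097  0.21845736] 0.21713093104325107
```

View pics/w24.png

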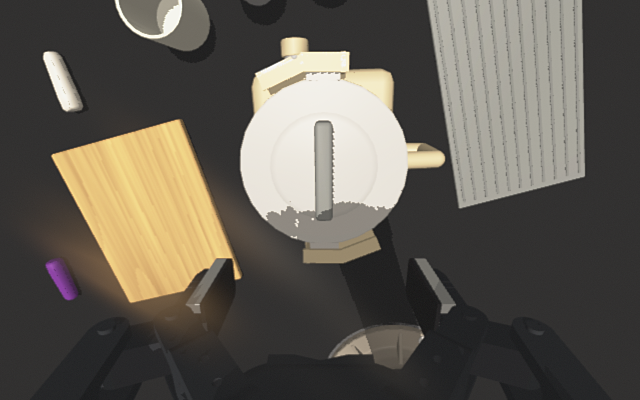

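View pics/s24.png

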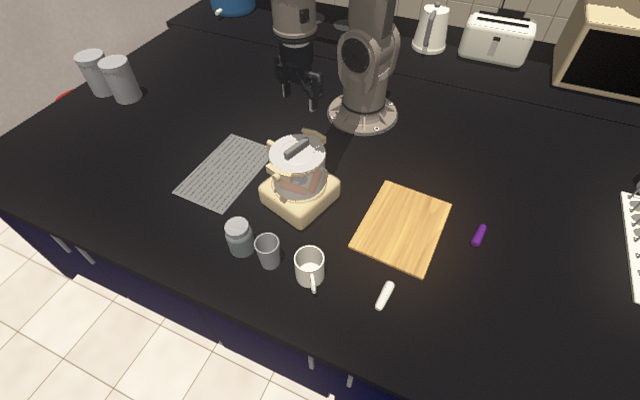

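The lid is back at its starting pose: bar at 162.1° against 162.2°, centre (0.5276, -0.0246), disc top 0.217. The board is empty, the carrots show inside the bowl, and the gripper is well clear, so I'm handing in.

```bash
python3 -c "
from h import *
print(robot.job_done()); print(robot.state()['clock'])"
```

```text
the job is handed in; nothing more can be done
None
the job is handed in; nothing more can be done
```

The food processor is ready to run and I handed the job in after about 50 s of robot time. `job_done` gives no verdict, so the results below are my own measurements.

- **Lid off:** I turned it anticlockwise about 90° and laid it flat, right way up, on the free half of the mat.
- **Blade:** I read the spindle cross from the wrist depth picture (about 4.5°) and lined the blade up with it. It went home with almost no resistance. The top of its grip measured 0.200 m, which puts the foot at 0.104 m.
- **Carrots:** three were present, and all of them are in the bowl. I left the purple and white look-alikes where they were.
- **Lid on:** I set it back flat and turned it clockwise until it met the end stop. The bar is at 162.1° against 162.2° at the start, centred within about 0.5 mm, and the disc top is level at 0.217 m. I felt a rising resisting moment but had no separate signal for the click itself.
- **Mug, jar and tumbler:** they look unmoved in the final picture.

**Checks that disagreed:**
- **Missed grasp:** the first grasp of the lid closed on nothing, because the fingertips sit about 21 mm above the reported TCP. I allowed for that afterwards.
- **Camera offsets:** the scene and side cameras differ from each other by about 5 mm, so I relied on the wrist camera.
- **Tool tilt:** it drifted up to 1.6°, with no visible effect on how the lid or blade seated.

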